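Clamp a rubber mould in front of the nozzle of the wax injector

ROBOT

A 6-joint arm with a two-finger parallel gripper is mounted at the origin on a cart in front of the work surface, level with it; the furniture and walls round the work are solid. World frame = base frame: x ahead of the robot, y to its left, z up, the work surface at z = 0. Lengths are in mm, angles in rad, forces in N, time in s.
With the tool pointing down it reaches from about 200 to 875 mm from the base axis. Payload 3.4 kg.
Tool frame: the origin (TCP) lies midway between the tips of the shut fingers; the grasp point (between the pads) lies 19 mm behind it; z points along the fingers, x is the direction in which the jaws open and shut, and the axes are right-handed (so a half turn about z gives the same grasp; the last joint's range is limited). The gripper opens to 94 mm and grips with 3 to 60 N. Pads are 16 mm wide; open, the fingers measure 119 mm over their backs; the gripper's body (75 mm by 177 mm) begins 78 mm behind the grasp point.
Start: joints at [1.151, 0.276, 1.505, -0, 1.361, -0.121], TCP at [169.282, 549.553, 205.493] pointing down, gripper open.
Joint ranges: [-2.89, 2.89], [-0.75, 2.08], [0.22, 2.7], [-1.18, 4.32], [0.11, 2.71], [-2.7, 2.7]. Speed limits (rad/s): [2.57, 2.57, 3.14, 3.14, 3.14, 3.14].

INTERFACE

Orientations are given as a 3x3 rotation matrix whose columns are the frame's x, y, z axes.
In Python, from cell import r gives the robot as it stands.
- The arm moves only by the shell command python3 -m inch 'ROWS' [OPENING]. ROWS is JSON, a list that holds one entry, the list of rows, each a list of 4 numbers: the shift along the tool's x, y, z in units of 0.15 m (1.0 is 0.15 m), then the turn about the tool's z in units of 2 pi rad (1.0 is 2 pi rad). A call has 1 to 12 rows; each row is the pose to reach, as a shift and turn from the pose commanded when the call began, along the tool's axes at that moment, turning the shorter way round; what a row does not reach only later rows make up. A row lasts 1/10 s, in which the tool goes at most 50 mm and 8.59 degrees, less where a joint would pass 70% of its speed; a pose out of reach is approached as far as the arm can. A call with a number of a shift or a turn outside -1 to 1 is refused whole. A call with a gripper value outside its range is refused whole. OPENING is the gripper's target within -1 to 1 (shut at 1, half-way at 0, fully open at -1), set as the call begins (- or left out, the last holds). The fingers move at their own pace and stop on an object; the grip force is fixed at half the most. Time passes only in rows, so rows that repeat a pose let the fingers close. It gives the time, the measured TCP pose, the force and the opening at its end, in the units of the state.
- r.get_state(): the state, without advancing time (a new reading comes with each control period).
- r.capture(name): name is "scene" or "top"; returns (picture, depth): 400x640x3 uint8, red, green, blue; 400x640 float32, mm along the optical axis (not along the pixel's ray), 0 where there is no reading.
- r.camera_info(name): a dict with "intrinsics" (3x3 intrinsics, pixels), "k1" (the pictures are not rectified: a ray, as slopes to the right and down, at radius r is drawn at 1 + k1 r^2 times it, then the intrinsics apply), "R" (3x3) and "t" (3): a world point X has camera coordinates R X + t. Camera axes: x right, y down, z forward; pixel columns grow to the right and rows downward; lengths in mm; the calibration is good to about 2 mm. A picture is of the moment at which its call begins. camera_info takes no time and is no camera call.
- r.close_job(): hands the job in, once; it reports no verdict.
The state is a dict: "clock": time; "joint_positions": joint angles; "joint_vel": joint speeds; "effort": joint torques, N m; "tool_pos": TCP position; "tcp_rot": TCP orientation; "ft_force": force on the tool from outside, world axes, zero at the start; "ft_torque": the same for the moment, N m; "finger_gap": opening from 0.0 (shut) to 1.0 (fully open).
Only numpy, scipy, OpenCV 4.12 (cv2) and the standard library are available. Lean on these libraries where they do the work, as an engineer would, in place of code of your own. Each camera call takes 0.05 s, during which the arm holds its last target.

TASK

Get the orange rubber mould that lies alone on the left of the bench ready for wax: lay it flat between the rails of the injection station with its gate hole towards the brass nozzle, and slide it up until the gate bears firmly on the nozzle, but gently enough that the spring nozzle is not pushed back into its block. Let go of it, then push the black clamp handle over and down past its dead point, firmly but without forcing it against its stop, so that the pad holds the mould down. Leave the talc bottle, the small green mould and the tweezers where they are.

Things in the scene. Friction and masses are not known exactly. Their poses are not given: they have to be found in the camera images.
- mould_center (a point): Centre, 12 mm above its underside, of the orange rubber mould, alone on the left of the bench: 48 mm along its x, 63 mm along its y, 24 mm high, 0.1 kg. Edges rounded, upper half narrows a little. It lies flat, z up. The gate hole is in the middle of its -x face. Grasp it across y (63 mm).
- mould_gate (a point): The mouth of the mould's gate hole: middle of its -x face (24 mm from its centre), 12.5 mm above its underside. Axes as the mould's.
- station: Bright aluminium base plate (258 x 104 mm, top 15 mm above the bench) with the clamp at one end and the nozzle at the other. Origin on the bench on the centre line between clamp and nozzle; x points to the nozzle, z up. The bed runs from x = 14 to 92 mm between two rails, 68 mm apart (y = -34 to 34), 6 mm high. A wax pot 121 mm high stands at x 152, y -82 mm.
- nozzle_valve (a joint): How far the brass nozzle is pushed back into its block (m), 0 = out. Its flat end, 9 mm across, is 27.5 mm above the bench on the station's centre line, at station x = 89 to 103 mm: how far it is screwed out differs each time and is not measured, so feel for it. It stands still up to 5 N of push, then gives 1 mm per 4 N; over 0.001 (9 N) lets wax out, which must not happen.
- clamp_handle (a joint): Angle of the black round handle of the toggle clamp (rad) about an axis along the station's y. 0 = open, upright (it points 6 deg from vertical, away from the nozzle); it grows as its end is swung away from the nozzle and down. Dead point 1.431, stop 1.481 (almost level). Half-way it falls on by its own weight until the pad meets the mould at 1.1 to 1.25.
- handle_grip (a point): Point on the axis of the clamp handle 100 mm from its pivot; the black grip is 18 mm thick and ends 22 mm beyond. The pivot is at station x = -71 mm, height 62 mm; the riser under the clamp is set up to 3 mm higher or lower each time. Pushing square to the handle here takes 4 to 16 N at its worst, shortly before the dead point; past it the clamp pulls itself onto its stop. Never over 25 N.
- clamp_pad: Black rubber pad, 26 mm across, on the end of the steel clamp arm; origin at the middle of its pressing face. While the clamp is open the arm stands upright over station x = -65 to 0 mm, up to 130 mm high; closed, the pad presses on the mould round station x = 68 mm.
- talc: White talc bottle, 57 x 69 x 159 mm, upright at the back; origin under its centre. Bystander.
- green_mould: Small green rubber mould, 40 x 50 x 18 mm, near the front edge; origin under its centre. Bystander.
- tweezers: Steel tweezers lying flat, 126 mm long along their y, 8 mm high, in front of the station. Bystander.
Not all that is in view belongs to the job. Of the things that look like the part that bears mould_center, the smaller one is meant.

How it is judged:
By the outcome, as a careful person would: the job done as asked, in the order asked, and still so for the second after the job is handed in, with the robot touching nothing.
It also fails if it takes over 66 s, if anything falls off the work surface, if the arm or the gripper's body presses on something with over 40 N, if the wrist force passes 120 N, or if a joint passes its speed limit or range.

## Working session

There is one attempt and no reset: what is moved stays moved. The work goes in short steps, Python scripts to look and compute and a shell command to move; the robot and the scene stay as the last step left them, time stands still between calls to the robot, and variables do not carry over. Pictures are saved under pics/ and viewed, and the job is handed in when it is done.

```bash
ls; mkdir -p pics; python3 - <<'E'
from cell import r
import cv2
for n in("scene","top"):
    p,d=r.capture(n); cv2.imwrite(f"pics/{n}0.png",p[:,:,::-1]); import numpy as np; np.save(f"pics/{n}0.npy",d)
    print(n,r.camera_info(n))
print(r.get_state())
E
```

```text
pics
scene {'intrinsics': array([[378.97440275,   0.        , 311.64371616],
       [  0.        , 378.97440275, 204.11694366],
       [  0.        ,   0.        ,   1.        ]]), 'k1': 0.010002007993366133, 'R': array([[ 0.43885778, -0.8984421 ,  0.01434055],
       [-0.49014989, -0.25273624, -0.83419271],
       [ 0.75309822,  0.35906294, -0.55128656]]), 't': array([-292.63348599,  346.36529635,  667.93874609])}
top {'intrinsics': array([[376.3189336 ,   0.        , 315.6259513 ],
       [  0.        , 376.3189336 , 196.57932236],
       [  0.        ,   0.        ,   1.        ]]), 'k1': -0.09037976913906935, 'R': array([[ 0.01011295, -0.99993464, -0.00533266],
       [-0.98880769, -0.00920627, -0.14891136],
       [ 0.14885253,  0.00677891, -0.98883617]]), 't': array([ -47.44782991,  548.64049005, 1113.12481291])}
{'clock': 0.1, 'joint_positions': array([ 1.15100049e+00,  2.76510097e-01,  1.50596975e+00, -2.38431799e-05,
        1.36068300e+00, -1.20983647e-01]), 'joint_vel': array([-3.33663842e-03, -1.70369453e-03, -2.45221113e-03,  6.81584802e-05,
        1.45297803e-04, -1.28913377e-03]), 'effort': array([ 7.77246187e-04, -4.05454445e+01, -2.37780315e+01,  7.02352636e-02,
        2.97556585e-02, -4.97822396e-05]), 'tool_pos': array([169.07575944, 549.0687897 , 204.71823883]), 'tcp_rot': array([[ 2.94379986e-01,  9.55688255e-01, -6.18676440e-04],
       [ 9.55687180e-01, -2.94380589e-01, -1.44336213e-03],
       [-1.56153057e-03, -1.66364219e-04, -9.99998767e-01]]), 'ft_force': array([0.53578819, 0.52923891, 0.33203431]), 'ft_torque': array([ 0.0142263 , -0.00805979, -0.00724555]), 'finger_gap': 0.997266417546741}
```

View pics/scene0.png

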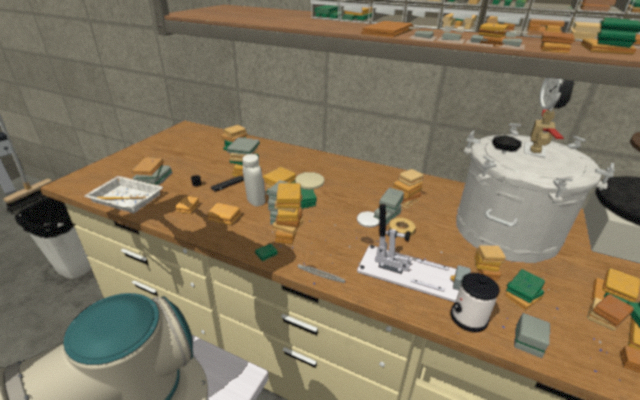

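View pics/top0.png

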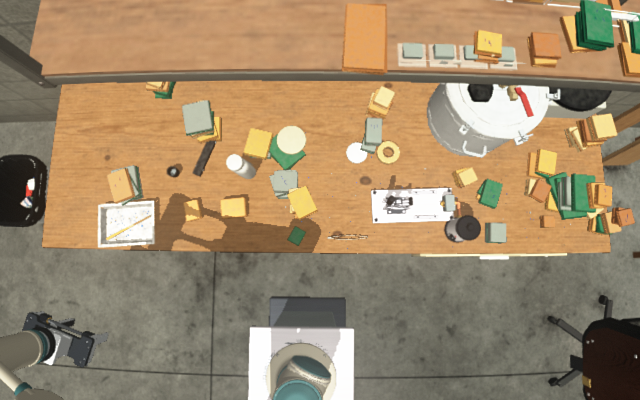

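```bash
cat > h.py <<'E'
import numpy as np, cv2
from cell import r
C={n:r.camera_info(n) for n in("scene","top")}
def proj(n,X):
    c=C[n];x=c["R"]@np.asarray(X,float)+c["t"];a=x[:2]/x[2];a=a*(1+c["k1"]*(a@a));K=c["intrinsics"]
    return np.array([K[0,0]*a[0]+K[0,2],K[1,1]*a[1]+K[1,2]])
def ray(n,u,v):
    c=C[n];K=c["intrinsics"];d=np.array([(u-K[0,2])/K[0,0],(v-K[1,2])/K[1,1]]);a=d.copy()
    for _ in range(20): a=d/(1+c["k1"]*(a@a))
    return c["R"].T@np.array([a[0],a[1],1]), -c["R"].T@c["t"]
def atz(n,u,v,z):
    d,o=ray(n,u,v); return o+d*(z-o[2])/d[2]
def atd(n,u,v,D):
    d,o=ray(n,u,v); return o+d*D
def crop(n,src,u0,v0,u1,v1,s,out):
    p=cv2.imread(src)[v0:v1,u0:u1]; cv2.imwrite(out,cv2.resize(p,None,fx=s,fy=s,interpolation=cv2.INTER_CUBIC))
E
python3 - <<'E'
from h import *
crop("top","pics/top0.png",165,180,265,250,8,"pics/c1.png")
crop("top","pics/top0.png",360,170,500,260,5.7,"pics/c2.png")
crop("scene","pics/scene0.png",160,180,260,250,8,"pics/c3.png")
crop("scene","pics/scene0.png",345,190,515,330,4.2,"pics/c4.png")
print(proj("top",[169,549,205]),proj("scene",[169,549,205]), proj("top",[0,0,0]))
D=np.load("pics/top0.npy")
for u,v in[(193,210),(233,207),(300,203),(280,225),(410,190)]: print(u,v,D[v,u],atd("top",u,v,D[v,u]).round(1))
E
```

```text
[ 88.53189291 328.44222592] [  4.1812845 184.0617873] [299.93989053 377.95765055]
193 210 1166.2372 [505.5 341.4  24.7]
233 207 1161.3274 [515.6 213.7  30.3]
300 203 1033.8853 [ 5.133e+02 -2.000e-01  1.574e+02]
280 225 1183.2865 [463.8  69.4  -0.7]
410 190 1179.6228 [ 576.4 -339.3   17.2]
```

View pics/c1.png

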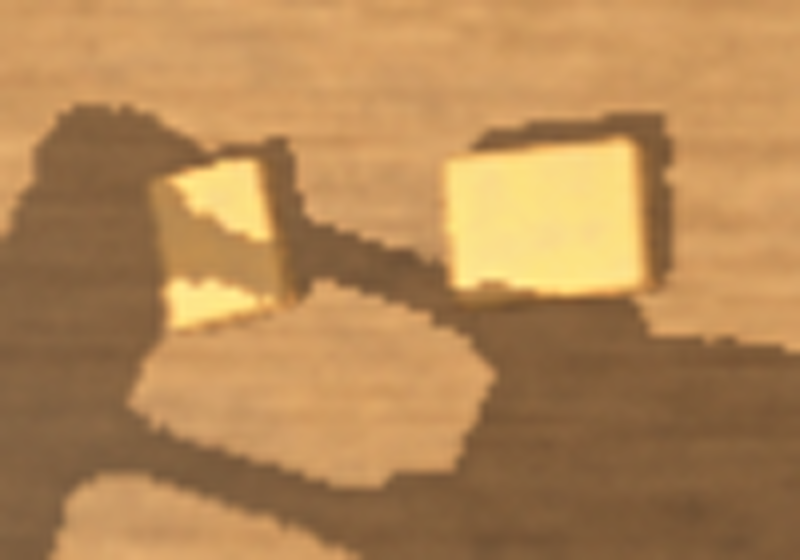

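View pics/c2.png

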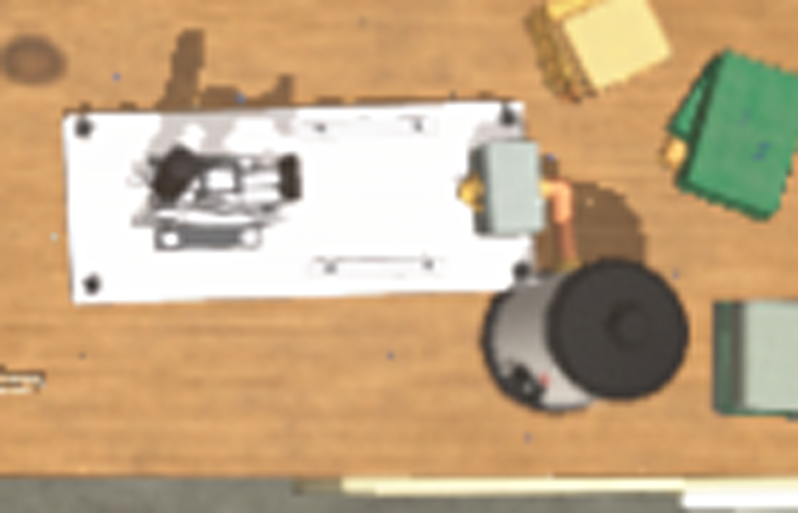

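View pics/c3.png

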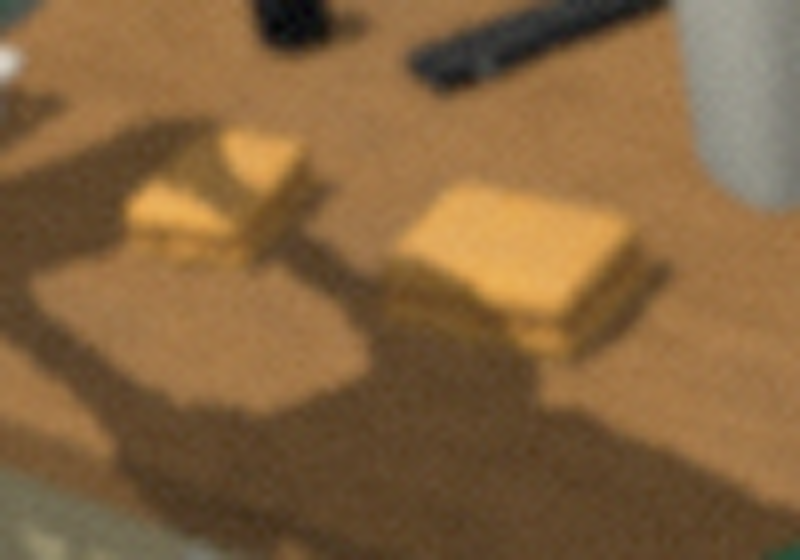

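View pics/c4.png

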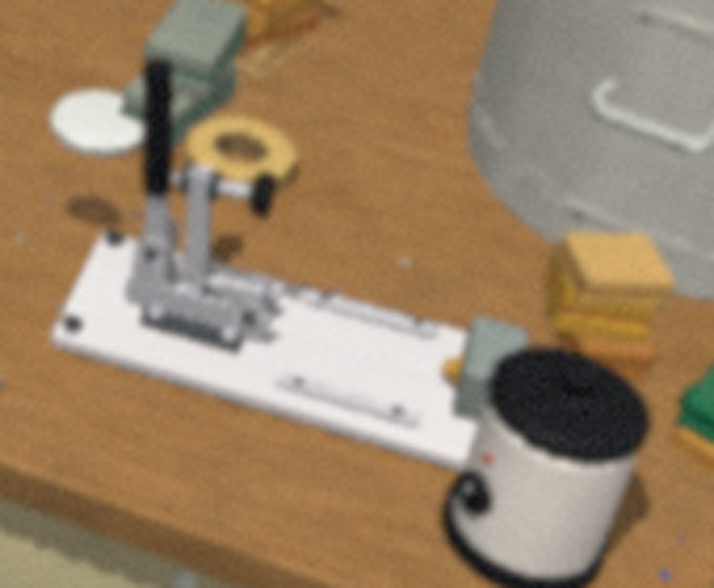

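```bash
python3 - <<'E'
from h import *
D=np.load("pics/top0.npy");P=cv2.imread("pics/top0.png")
def cloud(n,D,u0,v0,u1,v1):
    return np.array([[*atd(n,u,v,D[v,u]),u,v] for v in range(v0,v1) for u in range(u0,u1) if D[v,u]>0])
c=cloud("top",D,178,195,212,228)
print("bench z",np.median(c[c[:,2]<8,2]))
m=c[(c[:,2]>18)&(c[:,2]<32)]
print(len(m),"top z",np.median(m[:,2]),m[:,:2].mean(0))
q=cv2.minAreaRect(m[:,:2].astype(np.float32));print("dep rect",q,cv2.boxPoints(q))
# from colour corners z=24 : crop corners
for a in[(160,178),(262,157),(278,292),(172,330)]:
    print("corner",atz("top",165+a[0]/8-.5,180+a[1]/8-.5,22).round(1))
# station: white edges
g=P[:,:,0].astype(int)  # blue high for white
M=((g>150)).astype(np.uint8)
ys,xs=np.nonzero(M[180:230,365:460]);
pts=np.array([atz("top",x+365,y+180,15) for x,y in zip(xs,ys)])
q=cv2.minAreaRect(pts[:,:2].astype(np.float32));print("plate",q,cv2.boxPoints(q))
for a in[(65,115),(523,102),(75,303),(530,290)]: print(atz("top",360+a[0]/5.7-.4,170+a[1]/5.7-.4,15).round(1))
c=cloud("top",D,365,180,465,228)
m=c[(c[:,2]>10)&(c[:,2]<19)];print(np.median(m[:,2]));q=cv2.minAreaRect(m[:,:2].astype(np.float32));print(q)
E
```

```text
bench z -0.6566670690301635
269 top z 22.89986072133115 [506.75663168 346.26071851]
dep rect ((506.8809509277344, 347.1363220214844), (60.39459228515625, 45.85031509399414), 15.012768745422363) [[471.77594 361.45685]
 [483.65274 317.1715 ]
 [541.98596 332.8158 ]
 [530.10913 377.10114]]
corner [531.6 371.2  22. ]
corner [540.4 330.6  22. ]
corner [487.1 321.3  22. ]
corner [471.7 362.8  22. ]
plate ((529.0900268554688, -345.43585205078125), (104.88304138183594, 274.1955261230469), 2.316253185272217) [[ 471.1505  -210.56953]
 [ 482.23218 -484.54105]
 [ 587.02954 -480.3022 ]
 [ 575.9479  -206.33066]]
[ 576.3 -216.1   15. ]
[ 586.2 -473.3   15. ]
[ 472.3 -220.4   15. ]
[ 481.1 -472.7   15. ]
14.780299213282433
((519.8642578125, -360.57073974609375), (130.6927032470703, 289.18792724609375), 3.713853359222412)
```

```bash
python3 - <<'E'
from h import *
p=cv2.imread("pics/scene0.png")[192:218,172:204]
p=np.clip(p.astype(float)*1.8,0,255).astype(np.uint8)
cv2.imwrite("pics/c5.png",cv2.resize(p,None,fx=22,fy=22,interpolation=cv2.INTER_NEAREST))
print("cam",(-C['scene']['R'].T@C['scene']['t']))
o=np.array([507,347.]);th=np.radians(15);yx=np.array([np.cos(th),np.sin(th)]);xx=np.array([yx[1],-yx[0]])
for s in(1,-1):
    X=o+s*24*xx; print(X,(proj("scene",[*X,12.5])-[172,192])*22,proj("top",[*X,12.5]))
# station overlay
d=np.array([.0385,-.99926]);e=np.array([.99926,.0385]);O=np.array([529.3,-347.1])
for n,b,s in(("top",(360,170,500,260),5.7),("scene",(345,220,480,310),5.9)):
    p=cv2.imread(f"pics/{n}0.png")[b[1]:b[3],b[0]:b[2]];p=cv2.resize(p,None,fx=s,fy=s,interpolation=cv2.INTER_CUBIC)
    p=(255*(p/255.)**1.5).astype(np.uint8)
    def L(a,c,col):
        q=[tuple(int(v) for v in((proj(n,[*(O+d*t[0]+e*t[1]),t[2]])-[b[0],b[1]]+.5)*s)) for t in(a,c)];cv2.line(p,*q,col,1)
    for y in(-34,34): L((14,y,15),(92,y,15),(0,0,255))
    for x in(14,92):L((x,-34,15),(x,34,15),(0,0,255))
    L((89,0,27.5),(103,0,27.5),(255,0,0)); L((-71,0,62),(-81,0,162+22),(0,200,0))
    for a,c in(((-129,-52,15),(129,-52,15)),((-129,52,15),(129,52,15)),((-129,52,15),(-129,-52,15))):L(a,c,(255,0,255))
    cv2.imwrite(f"pics/ov_{n}.png",p)
E
```

```text
cam [-204.82808819 -415.20723154  661.35758356]
[513.21165708 323.81778017] [503.9278202  284.83471416] [199.82818815 208.06997239]
[500.78834292 370.18221983] [183.50493987 244.60542911] [185.27761996 211.80246319]
```

View pics/c5.png

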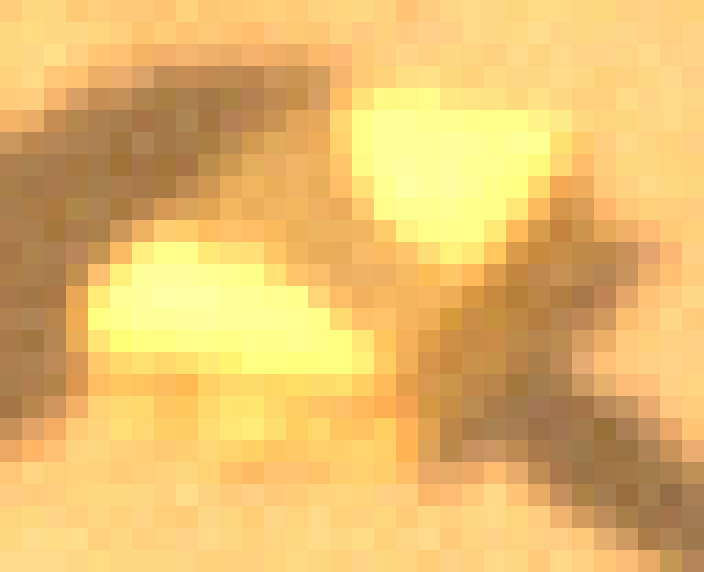

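View pics/ov_top.png

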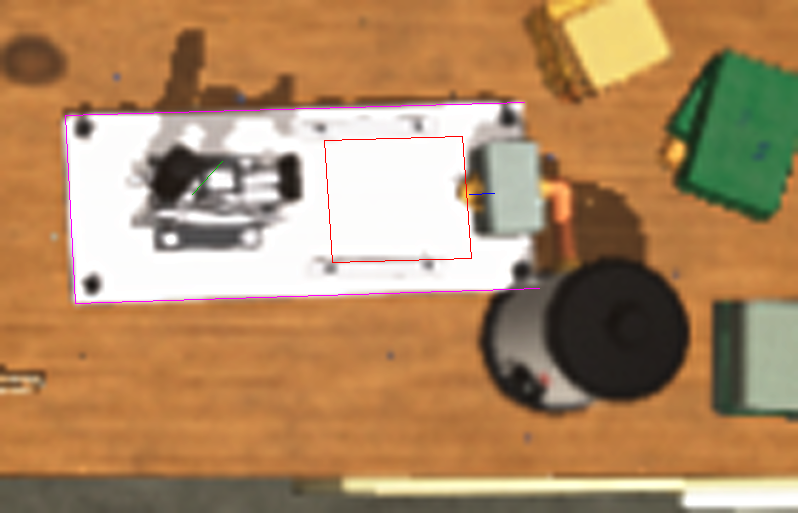

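View pics/ov_scene.png

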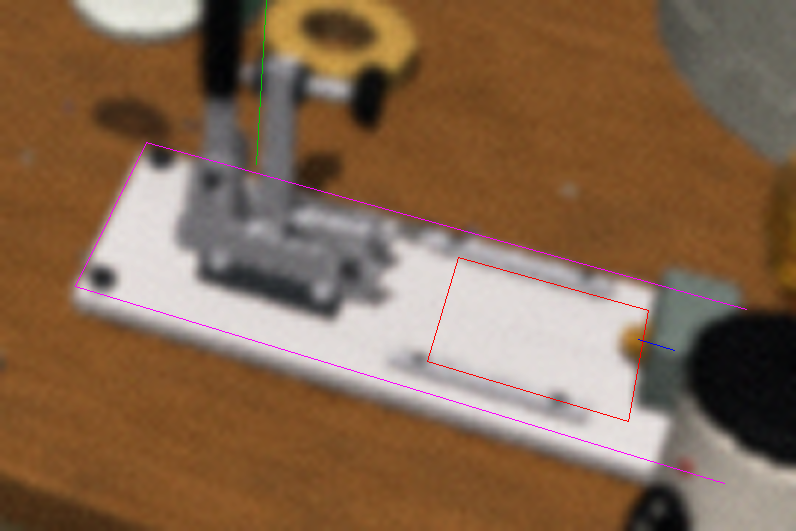

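Candidates for the mould: orange blocks at top-view pixels (193,210) and (233,207). Depth gives the first as about 46x60 mm and 23 mm high, and the second as about 75x57 mm and 30 mm high. The smaller one at (193,210) fits, and crop c1 confirms it. The gate side is in shadow, so I'll move the arm and look again.

```bash
python3 -m inch '[[[-0.15,0.95,0,0.1608],[-0.15,0.95,0,0.1608],[-0.15,0.95,0,0.1608],[-0.15,0.95,0,0.1608],[-0.15,0.95,0,0.1608],[-0.15,0.95,0,0.1608],[-0.15,0.95,0,0.1608],[-0.15,0.95,0,0.1608]]]' -1
python3 - <<'E'
from h import *
p,d=r.capture("scene");cv2.imwrite("pics/s1.png",p[:,:,::-1])
q=p[185:222,165:245,::-1];cv2.imwrite("pics/s1c.png",cv2.resize(q,None,fx=10,fy=10,interpolation=cv2.INTER_CUBIC))
s=r.get_state();print(s["tcp_rot"].round(3),s["joint_positions"].round(2))
E
```

```text
clock: 0.9
tool_pos: [298.8, 485.8, 205.1]
tcp_rot: [[0.966, 0.259, -0.001], [0.259, -0.966, -0.001], [-0.001, 0.0, -1.0]]
ft_force: [-0.3, -0.3, -0.2]
finger_gap: 1.002
[[ 0.965  0.261 -0.   ]
 [ 0.261 -0.965 -0.001]
 [-0.001  0.    -1.   ]] [0.9  0.27 1.51 0.   1.36 0.63]
```

View pics/s1c.png

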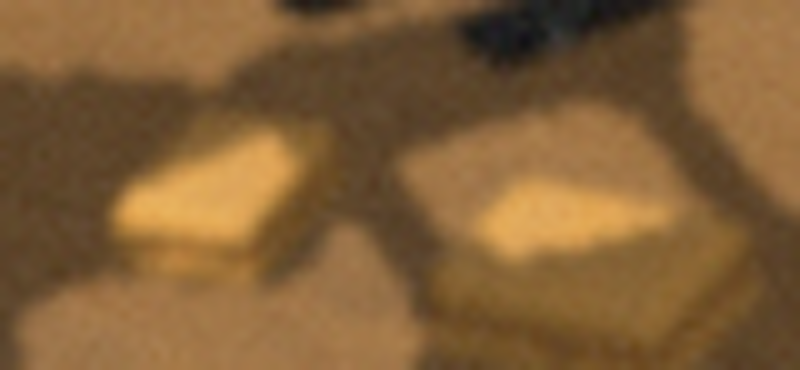

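View pics/s1.png

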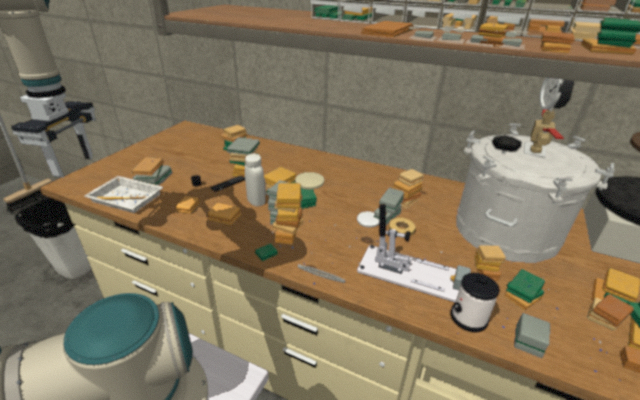

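```bash
python3 -m inch '[[[0.55,0.63,0.0,0],[0.55,0.63,0.2,0],[0.55,0.63,0.5,0],[0.55,0.63,0.5,0]]]' -1
python3 -m inch '[[[0.55,0.625,0.2,0],[0.55,0.625,0.3,0],[0.55,0.625,0.3,0],[0.55,0.625,0.3,0],[0.55,0.625,0.3,0]]]' -1
python3 - <<'E'
from h import *
for n in("scene","top"):
    p,d=r.capture(n);cv2.imwrite(f"pics/{n}2.png",p[:,:,::-1])
q=p[150:250,130:260,::-1];cv2.imwrite("pics/t2c.png",cv2.resize(q,None,fx=6,fy=6,interpolation=cv2.INTER_CUBIC))
E
```

```text
clock: 1.35
tool_pos: [402.6, 412.9, 126.6]
tcp_rot: [[0.966, 0.258, -0.005], [0.258, -0.966, -0.005], [-0.006, 0.004, -1.0]]
ft_force: [0.6, 0.2, -0.6]
finger_gap: 1.002
clock: 1.85
tool_pos: [506.2, 347.5, 85.5]
tcp_rot: [[0.966, 0.259, -0.002], [0.259, -0.966, 0.001], [-0.001, -0.001, -1.0]]
ft_force: [-0.4, 0.5, -0.4]
finger_gap: 1.001
```

View pics/t2c.png

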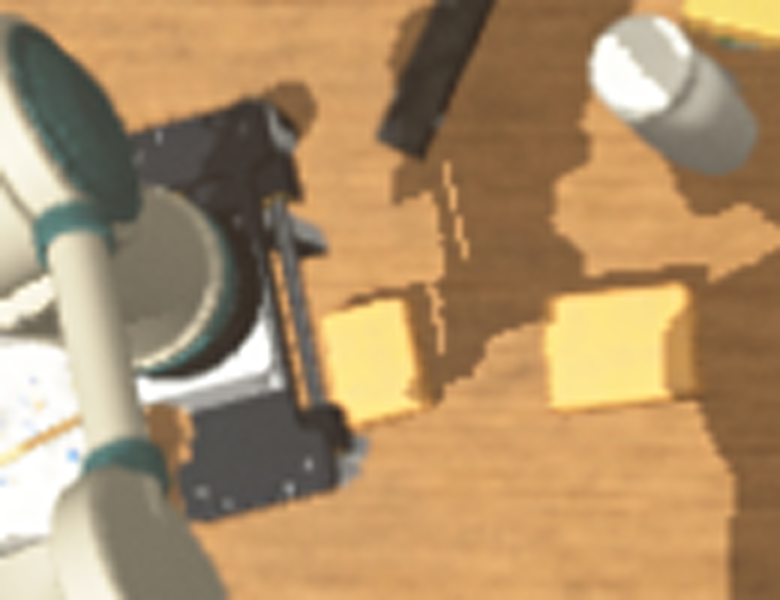

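View pics/scene2.png

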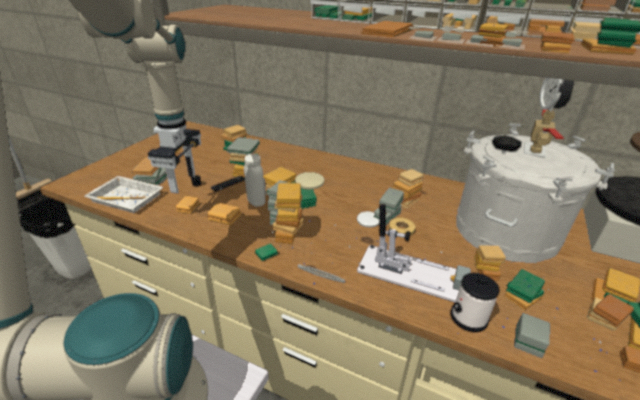

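```bash
python3 - <<'E'
from h import *
s=r.get_state();t=s["tool_pos"];R=s["tcp_rot"]
for k in(-53,53):
    X=t+R[:,0]*k; print((proj("top",X)-[130,150])*6, proj("scene",X))
q=cv2.imread("pics/scene2.png")[140:225,130:240];cv2.imwrite("pics/s2c.png",cv2.resize(q,None,fx=7,fy=7,interpolation=cv2.INTER_CUBIC))
E
```

```text
[345.2738044 448.5870764] [174.11469074 192.5330479 ]
[303.21329701 242.78163104] [190.8942629  174.85882791]
```

View pics/s2c.png

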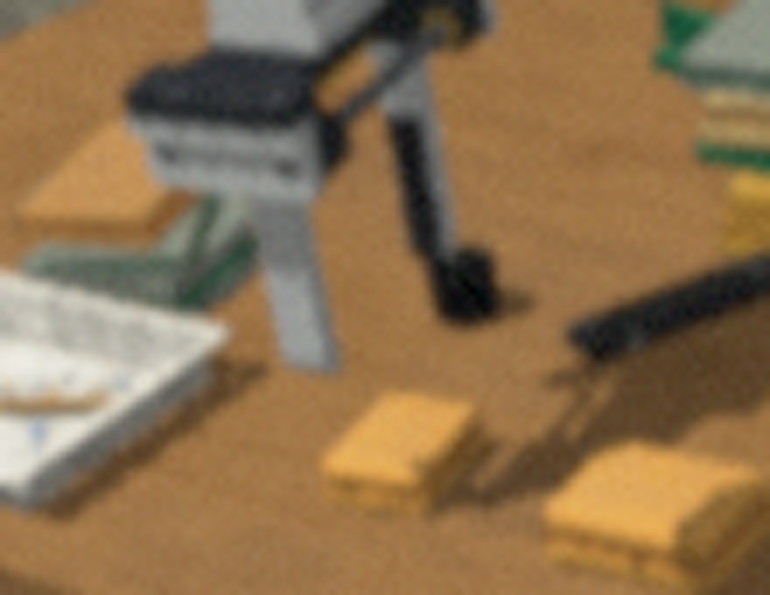

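```bash
python3 -m inch '[[[0,0,0.25,0],[0,0,0.4,0],[0,0,0.513,0],[0,0,0.513,0],[0,0,0.513,0]]]' -1
python3 -m inch '[[[0,0,0,0],[0,0,0,0],[0,0,0,0],[0,0,0,0],[0,0,0,0],[0,0,0,0],[0,0,0,0]]]' 1
python3 - <<'E'
from h import *
p,d=r.capture("scene")
q=p[140:225,130:240,::-1];cv2.imwrite("pics/s3c.png",cv2.resize(q,None,fx=7,fy=7,interpolation=cv2.INTER_CUBIC))
E
```

```text
clock: 2.45
tool_pos: [506.4, 348.2, 9.5]
tcp_rot: [[0.965, 0.26, 0.001], [0.26, -0.965, 0.001], [0.001, -0.001, -1.0]]
ft_force: [0.9, 0.9, 0.0]
finger_gap: 1.001
clock: 3.15
tool_pos: [507.3, 347.1, 9.0]
tcp_rot: [[0.966, 0.259, 0.001], [0.259, -0.966, 0.0], [0.001, -0.0, -1.0]]
ft_force: [0.4, 0.0, 3.5]
finger_gap: 0.661
```

View pics/s3c.png

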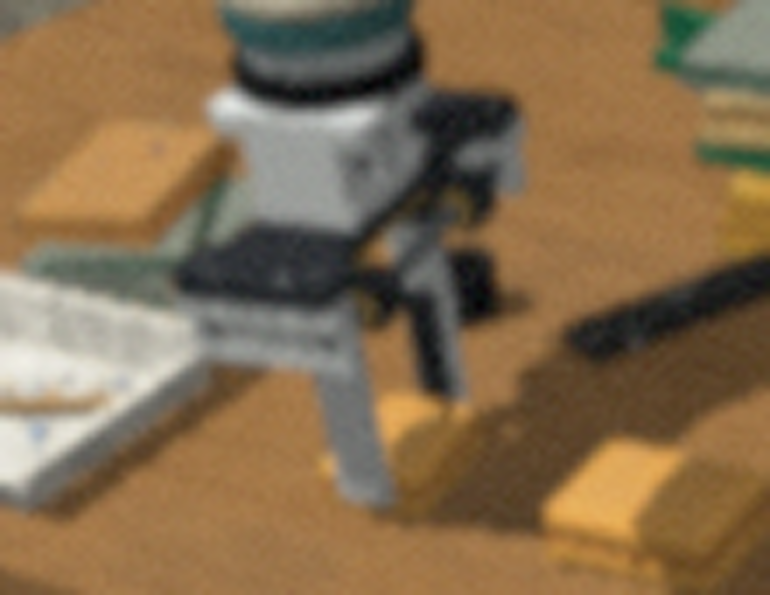

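```bash
python3 -m inch '[[[0,0,-0.1,0],[0,0,-0.4,0],[0,0,-0.7,0.02],[0,0,-1,0.04],[0,0.2,-1,0.06],[0,0.4,-1,0.08],[0,0.6,-1,0.1],[0,0.8,-1,0.12],[0,1,-1,0.14],[0,1,-1,0.16],[0,1,-1,0.18],[0,1,-1,0.189]]]' 1
python3 -m inch '[[[0,0,-0.25,0],[0,0,-0.5,0],[0,0,-0.5,0]]]' 1
python3 - <<'E'
from h import *
p,d=r.capture("scene");s=r.get_state();x,y=proj("scene",s["tool_pos"]).astype(int);print(x,y)
cv2.imwrite("pics/s4.png",p[:,:,::-1])
q=p[y-25:y+25,x-30:x+30,::-1];cv2.imwrite("pics/s4c.png",cv2.resize(q,None,fx=12,fy=12,interpolation=cv2.INTER_CUBIC))
E
```

```text
clock: 4.4
tool_pos: [545.3, 201.4, 157.7]
tcp_rot: [[0.598, -0.802, -0.002], [-0.802, -0.598, -0.0], [-0.001, 0.001, -1.0]]
ft_force: [-0.2, 0.6, -1.0]
finger_gap: 0.657
clock: 4.7
tool_pos: [548.6, 202.7, 238.3]
tcp_rot: [[0.601, -0.799, 0.009], [-0.799, -0.601, 0.002], [0.004, -0.009, -1.0]]
ft_force: [1.1, 0.0, -0.9]
finger_gap: 0.654
225 141
```

View pics/s4c.png

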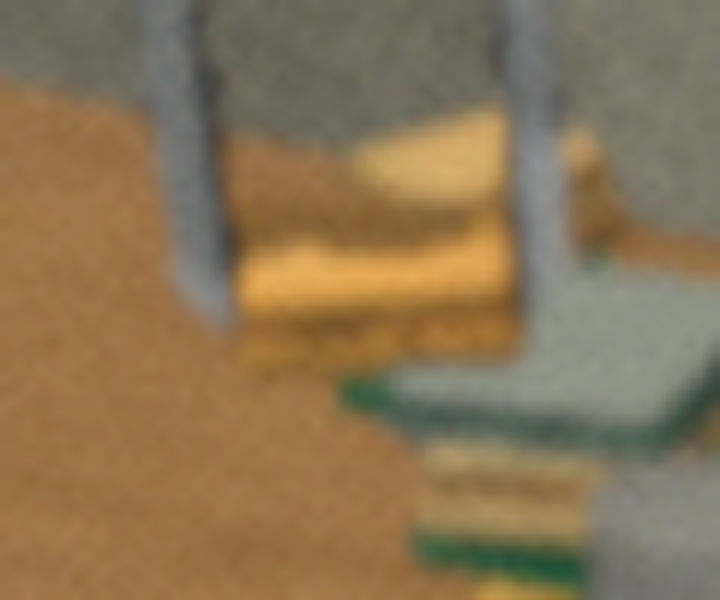

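```bash
python3 -m inch '[[[0.1,0.3,-0.1,0],[0.22,0.6,-0.2,0],[0.33,0.95,-0.3,0],[0.33,0.95,-0.3,0]]]' 1
python3 -m inch '[[[0.1,0.3,-0.1,0],[0.22,0.6,-0.2,0],[0.33,0.95,-0.3,0],[0.33,0.95,-0.3,0],[0.33,0.95,-0.3,0]]]' 1
python3 - <<'E'
from h import *
p,d=r.capture("scene");s=r.get_state();x,y=proj("scene",s["tool_pos"]).astype(int);print(x,y,s["joint_positions"].round(2))
cv2.imwrite("pics/s5.png",p[:,:,::-1])
q=p[y-25:y+25,x-30:x+30,::-1];cv2.imwrite("pics/s5c.png",cv2.resize(q,None,fx=12,fy=12,interpolation=cv2.INTER_CUBIC))
E
```

```text
clock: 5.15
tool_pos: [458.3, 73.8, 278.4]
tcp_rot: [[0.599, -0.801, -0.002], [-0.801, -0.599, -0.002], [0.0, 0.003, -1.0]]
ft_force: [0.8, -0.0, -1.3]
finger_gap: 0.656
clock: 5.65
tool_pos: [377.1, -48.8, 322.8]
tcp_rot: [[0.599, -0.801, -0.0], [-0.801, -0.599, 0.001], [-0.001, -0.0, -1.0]]
ft_force: [-0.2, -0.0, -1.1]
finger_gap: 0.657
271 156 [-0.31 -0.08  1.63  0.    1.59  0.62]
```

View pics/s5c.png

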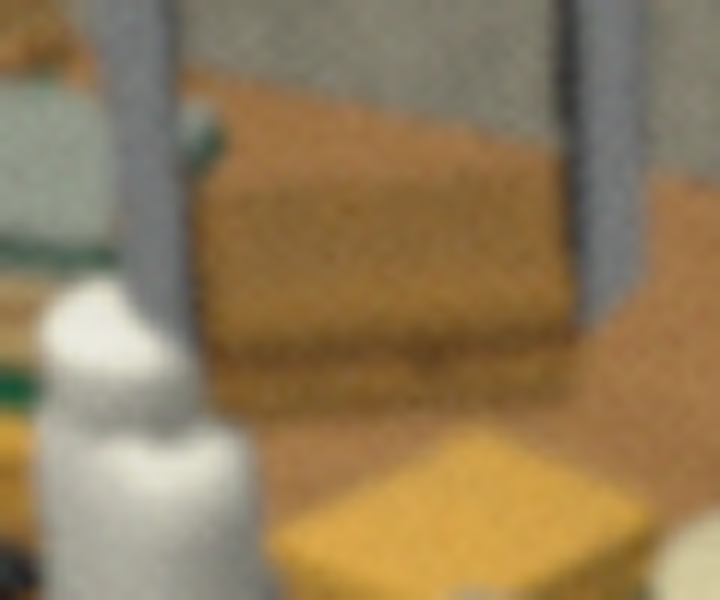

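```bash
python3 -m inch '[[[0,0,0,-0.024],[0,0,0,-0.048],[0,0,0,-0.071],[0,0,0,-0.095],[0,0,0,-0.119],[0,0,0,-0.143],[0,0,0,-0.167],[0,0,0,-0.19],[0,0,0,-0.214],[0,0,0,-0.238],[0,0,0,-0.25]]]' 1 | tail -3
python3 -m inch '[[[0,0,0,-0.024],[0,0,0,-0.048],[0,0,0,-0.071],[0,0,0,-0.095],[0,0,0,-0.119],[0,0,0,-0.143],[0,0,0,-0.167],[0,0,0,-0.19],[0,0,0,-0.214],[0,0,0,-0.238],[0,0,0,-0.25]]]' 1
python3 - <<'E'
from h import *
p,d=r.capture("scene");s=r.get_state();x,y=proj("scene",s["tool_pos"]).astype(int);print(x,y,s["joint_positions"].round(2))
cv2.imwrite("pics/s6.png",p[:,:,::-1])
q=p[y-25:y+25,x-30:x+30,::-1];cv2.imwrite("pics/s6c.png",cv2.resize(q,None,fx=12,fy=12,interpolation=cv2.INTER_CUBIC))
E
```

```text
tcp_rot: [[0.795, 0.607, -0.002], [0.607, -0.795, 0.002], [-0.001, -0.003, -1.0]]
ft_force: [0.1, -0.5, 0.1]
finger_gap: 0.654
clock: 7.9
tool_pos: [378.3, -46.5, 322.0]
tcp_rot: [[-0.607, 0.795, -0.002], [0.795, 0.607, 0.002], [0.003, -0.0, -1.0]]
ft_force: [-0.1, -0.4, -0.5]
finger_gap: 0.656
271 156 [-0.31 -0.07  1.63  0.    1.59 -2.53]
```

View pics/s6c.png

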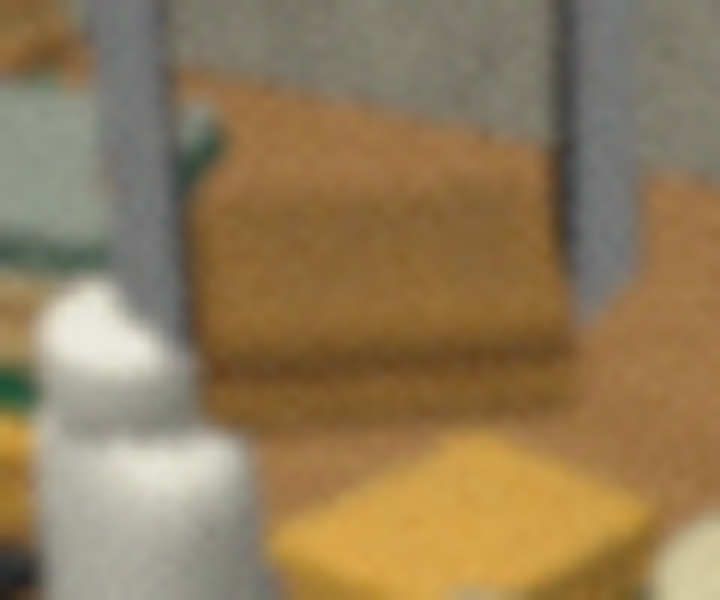

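```bash
python3 - <<'E'
from h import *
out=[]
for f,(x,y) in(("s4",(225,141)),("s5",(271,156)),("s6",(271,156))):
    p=cv2.imread(f"pics/{f}.png")
    q=p[y-6:y+14,x-17:x+20]; out.append(cv2.resize(np.clip(q*1.7,0,255).astype(np.uint8),None,fx=14,fy=14,interpolation=cv2.INTER_NEAREST)[:190])
    print(f); print(p[y-2:y+10,x-14:x+19,2])
cv2.imwrite("pics/cmp.png",np.vstack(out))
E
```

```text
s4
[[133 123 117 136 194 225 228 226 228 227 226 227 226 224 224 225 222 223
  222 217 216 209 210 204 201 184 148 115 123 136 142 138 139]
 [139 131 128 145 195 217 215 216 214 210 209 206 206 200 199 195 192 193
  187 188 186 179 178 173 166 155 127 107 123 135 142 146 144]
 [146 139 134 136 173 188 189 182 184 175 172 168 168 160 159 159 163 160
  155 151 147 144 145 145 141 133 119 110 121 135 141 145 143]
 [152 145 136 135 150 159 156 152 144 143 136 131 128 129 131 135 144 145
  139 143 143 145 144 147 148 145 131 120 130 139 138 144 139]
 [150 151 141 138 149 150 146 143 133 126 126 123 125 126 140 150 152 147
  144 154 164 154 158 157 163 159 144 136 136 143 142 142 142]
 [155 154 151 147 158 163 160 152 149 142 136 142 144 145 154 159 161 144
  144 159 164 165 161 152 155 153 146 140 136 143 140 139 140]
 [156 155 152 153 163 166 163 159 153 148 143 147 149 152 151 154 150 142
  133 138 144 145 145 141 141 140 137 137 141 141 143 143 139]
 [156 157 161 157 161 153 149 148 144 141 144 144 140 135 131 132 127 127
  127 128 133 137 135 133 132 134 136 143 144 145 142 142 140]
 
[... 3143 characters left out ...]
7 110 120 138]
 [120 106 104 107 104 106 106 103 101 105 106 107 105 106 110 107 104 111
  109 108 110 109 112 110 115 113 114 119 115 118 126 132 144]
 [112 105 105 110 110 107 106 110 109 108 107 113 115 112 118 122 125 121
  122 122 120 123 122 119 122 125 124 127 131 129 131 135 146]
 [116 116 124 122 123 121 123 122 125 120 126 122 126 128 132 134 128 132
  129 133 129 128 127 129 128 124 127 129 130 127 129 137 143]
 [120 120 127 130 130 128 128 127 124 130 126 127 125 128 127 129 128 130
  124 127 129 126 127 126 126 119 122 127 124 122 126 134 144]
 [125 124 126 123 124 126 129 129 131 123 124 124 121 123 126 128 124 127
  125 123 125 125 127 132 126 126 130 127 133 131 138 143 154]]
```

View pics/cmp.png

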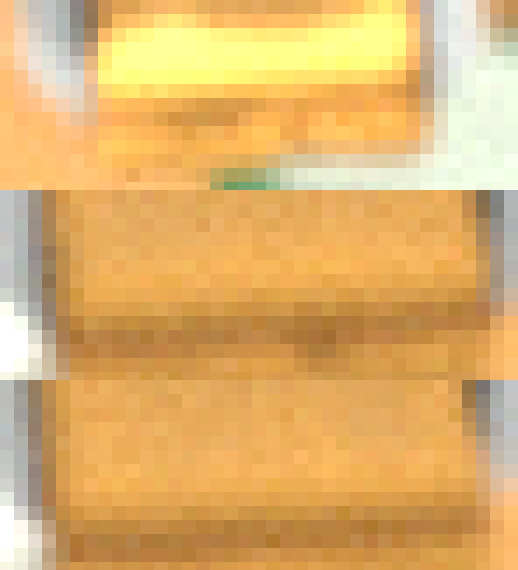

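```bash
python3 - <<'E'
from h import *
for f,t,a in(("s4",[548.6,202.7,238.3],-53.2),("s5",[377.1,-48.8,322.8],-53.2),("s6",[378.3,-46.5,322],127.4)):
    t=np.array(t);th=np.radians(a);x=np.array([np.cos(th),np.sin(th),0]);y=np.array([np.sin(th),-np.cos(th),0])
    for k in(-31.5,0,31.5): print(f,k,proj("scene",t+24*y+k*x+[0,0,3.5]).round(1))
E
```

```text
s4 -31.5 [213.8 143.3]
s4 0 [226.  142.6]
s4 31.5 [238.1 141.8]
s5 -31.5 [257.1 161.3]
s5 0 [273.4 160.1]
s5 31.5 [289.5 159. ]
s6 -31.5 [285.4 148.4]
s6 0 [270.2 149.5]
s6 31.5 [254.7 150.6]
```

```bash
cat > ov.py <<'E'
from h import *
import sys
def ov(src,n,b,s,out,O,d,rails=True,extra=()):
    d=np.array(d)/np.linalg.norm(d);e=np.array([-d[1],d[0]]);O=np.array(O)
    p=cv2.imread(src)[b[1]:b[3],b[0]:b[2]];p=cv2.resize(p,None,fx=s,fy=s,interpolation=cv2.INTER_CUBIC)
    p=(255*(p/255.)**2.5).astype(np.uint8)
    def L(a,c,col):
        q=[tuple(int(v) for v in((proj(n,[*(O+d*t[0]+e*t[1]),t[2]])-[b[0],b[1]]+.5)*s)) for t in(a,c)];cv2.line(p,*q,col,1)
    for y in(-34,34): L((14,y,21),(92,y,21),(0,0,255))
    for x in(14,92):L((x,-34,15),(x,34,15),(0,0,255))
    L((89,0,27.5),(103,0,27.5),(255,0,0)); L((-71,0,62),(-71-122*.105,0,62+121),(0,200,0))
    for y in(-52,52):L((-141,y,15),(117,y,15),(255,0,255))
    L((-141,-52,15),(-141,52,15),(255,0,255))
    for a,c in extra:L(a,c,(0,255,255))
    cv2.imwrite(out,p)
E
python3 - <<'E'
from ov import *
for n,b,s in(("top",(395,180,465,225),11),("scene",(355,195,480,305),6)):
    ov(f"pics/{n}0.png",n,b,s,f"pics/ov2_{n}.png",(528.8,-335.1),(.0385,-.99926))
E
```

```text
(no output)
```

View pics/ov2_top.png

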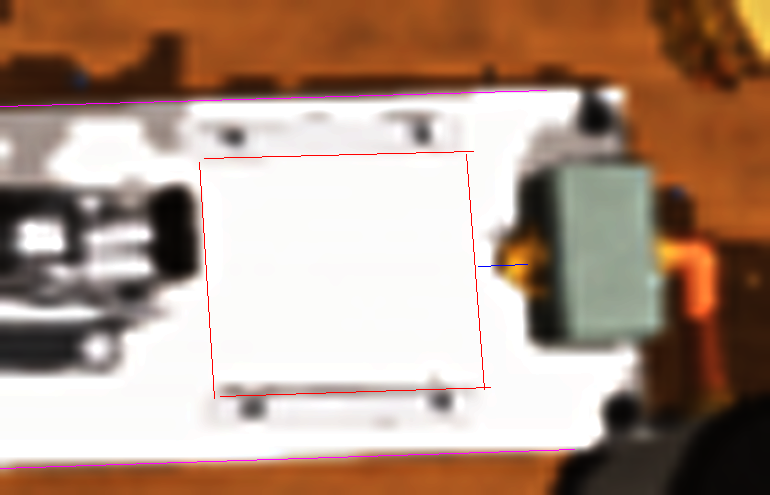

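View pics/ov2_scene.png

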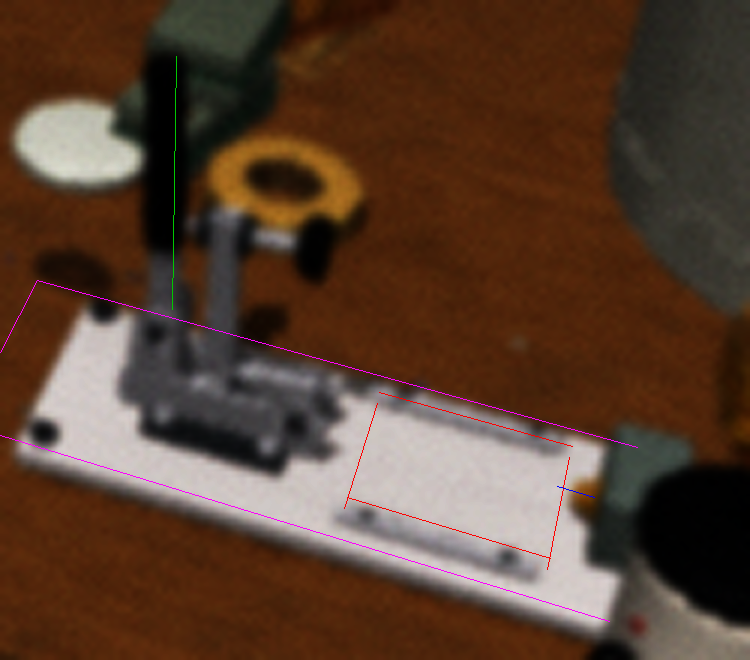

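```bash
python3 - <<'E'
from h import *
X=np.array([530,-390,20.])
for n in("scene","top"):
    print(n,[(proj(n,X+np.eye(3)[i]*10)-proj(n,X)).round(2)/10 for i in range(3)])
E
python3 -m inch '[[[0,0,0,0.024],[0,0,0,0.048],[0,0,0,0.071],[0,0,0,0.095],[0,0,0,0.119],[0,0,0,0.143],[0,0,0,0.167],[0,0,0,0.18]]]' 1|tail -1
python3 -m inch '[[[0,0,0,0.024],[0,0,0,0.048],[0,0,0,0.071],[0,0,0,0.095],[0,0,0,0.119],[0,0,0,0.143],[0,0,0,0.167],[0,0,0,0.167]]]' 1
python3 - <<'E'
from h import *
print(r.get_state()["tcp_rot"].round(4))
E
```

```text
scene [array([ 0.082, -0.258]), array([-0.419, -0.132]), array([ 0.079, -0.306])]
top [array([-0.01 , -0.316]), array([-0.315, -0.003]), array([ 0.091, -0.041])]
finger_gap: 0.66
clock: 9.55
tool_pos: [378.0, -47.1, 322.4]
tcp_rot: [[0.999, 0.037, -0.002], [0.037, -0.999, 0.002], [-0.002, -0.002, -1.0]]
ft_force: [0.1, 0.6, -2.0]
finger_gap: 0.659
[[ 0.9993  0.0368 -0.0017]
 [ 0.0368 -0.9993  0.0015]
 [-0.0016 -0.0016 -1.    ]]
```

```bash
python3 -m inch '[[[0.1,0.25,0,0],[0.2,0.5,0,0],[0.31,0.775,0,0],[0.41,1,-0.0,0],[0.41,1,0,0]]]' 1|tail -4
python3 -m inch '[[[0.13,0.33,0,0],[0.26,0.66,0,0],[0.4,1,0.0,0],[0.4,1,0.1,0],[0.4,1,0.3,0],[0.4,1,0.5,0]]]' 1|tail -4
python3 -m inch '[[[0.1,0.3,0.3,0],[0.12,0.325,0.6,0],[0.12,0.325,0.87,0],[0.12,0.325,0.87,0],[0.12,0.325,0.87,0]]]' 1
python3 - <<'E'
from h import *
for n in("scene","top"):
    p,d=r.capture(n);cv2.imwrite(f"pics/{n}7.png",p[:,:,::-1]);np.save(f"pics/{n}7.npy",d)
from ov import *
s=r.get_state();t=s["tool_pos"];print(t,s["joint_positions"].round(2))
for n,b,s in(("top",(385,165,475,240),8),("scene",(355,175,480,305),5.2)):
    ov(f"pics/{n}7.png",n,b,s,f"pics/ov7_{n}.png",(528.8,-335.1),(.0385,-.99926))
E
```

```text
tool_pos: [446.8, -199.3, 321.4]
tcp_rot: [[0.999, 0.036, -0.001], [0.036, -0.999, -0.0], [-0.001, 0.0, -1.0]]
ft_force: [-0.2, 1.4, -0.6]
finger_gap: 0.657
tool_pos: [510.0, -342.4, 246.5]
tcp_rot: [[0.999, 0.038, -0.001], [0.038, -0.999, 0.002], [-0.001, -0.002, -1.0]]
ft_force: [-0.2, -0.1, -1.5]
finger_gap: 0.654
clock: 11.15
tool_pos: [529.3, -390.1, 117.6]
tcp_rot: [[0.999, 0.037, -0.002], [0.037, -0.999, 0.002], [-0.002, -0.003, -1.0]]
ft_force: [0.1, 0.9, 0.1]
finger_gap: 0.659
[ 530.97957218 -392.11668703  120.99581462] [-0.74  0.45  1.44  0.    1.24 -0.78]
```

View pics/ov7_top.png

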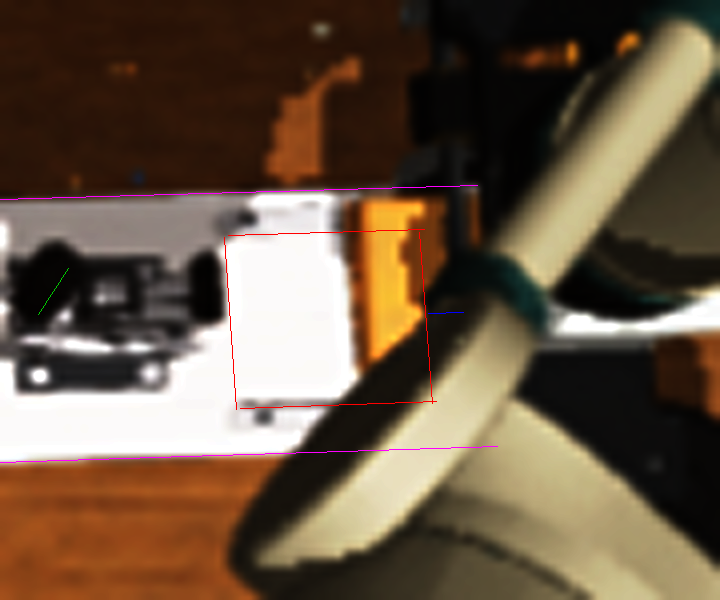

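View pics/ov7_scene.png

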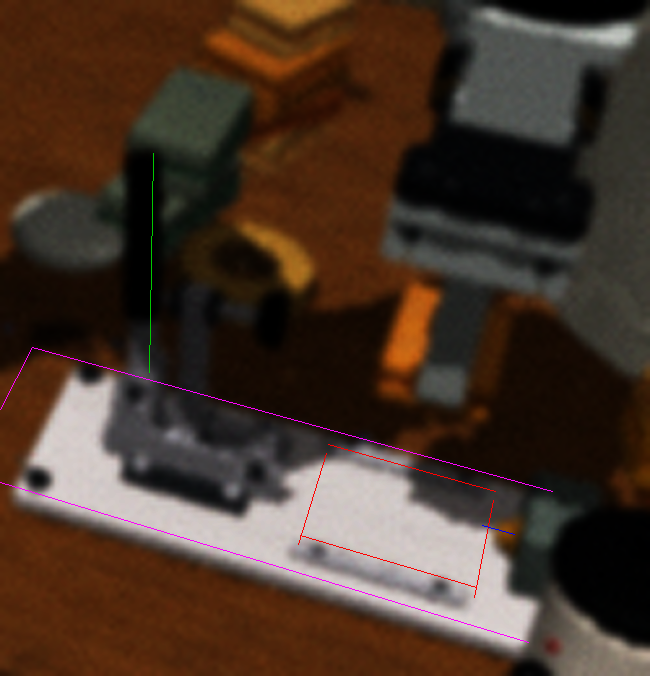

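```bash
python3 - <<'E'
from h import *
from ov import *
s=r.get_state();t=s["tool_pos"];R=s["tcp_rot"]
print(t)
pts={}
for k in(-31,-43.5):
  for w in(-8,8): 
    X=t+R@np.array([k,w,0]); print(k,w,proj("scene",X).round(1))
# mould box overlay
p=cv2.imread("pics/scene7.png");b=(415,215,475,265);sc=12
q=cv2.resize(p[b[1]:b[3],b[0]:b[2]],None,fx=sc,fy=sc,interpolation=cv2.INTER_CUBIC)
def dr(X,col):
    u=(proj("scene",X)-[b[0],b[1]]+.5)*sc;cv2.circle(q,tuple(int(v) for v in u),3,col,-1)
for k in(-31,-43.5):
  for w in(-8,8): dr(t+R@np.array([k,w,0]),(0,255,0))
for k in(-31.5,31.5):
  for w in(-24,24):
    for z in(9,-15): dr(t+R@np.array([k,w,z]),(255,0,0))
cv2.imwrite("pics/tip7.png",q)
E
```

```text
[ 530.97957218 -392.11668703  120.99581462]
-31 -8 [435.8 248.4]
-31 8 [443.2 250.4]
-43.5 -8 [434.9 251.8]
-43.5 8 [442.4 253.8]
```

View pics/tip7.png

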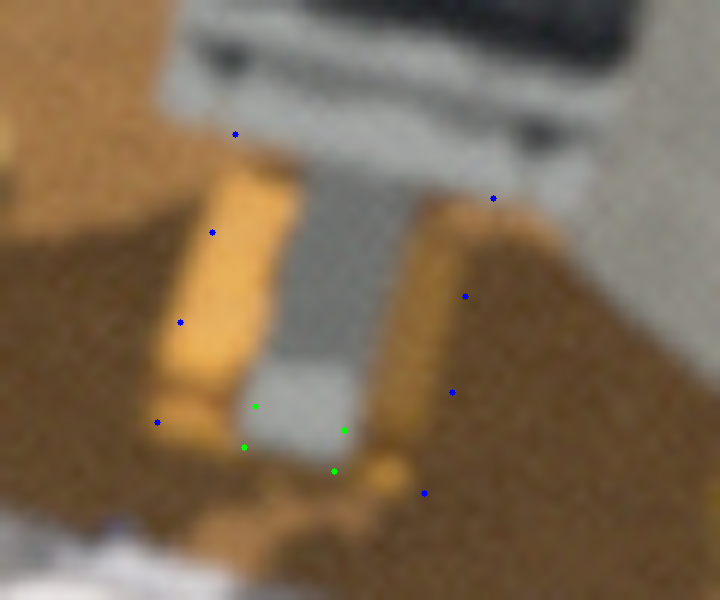

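```bash
python3 - <<'E'
from h import *
D=np.load("pics/scene0.npy");T=np.load("pics/top0.npy")
def med(D,n,u,v,k=2):
    w=D[v-k:v+k+1,u-k:u+k+1];return atd(n,u,v,np.median(w[w>0]))
for u,v in[(425,275),(440,280),(380,262),(340,280),(400,300),(430,300)]: print("scene",u,v,med(D,"scene",u,v).round(1))
for u,v in[(425,203),(420,210),(378,205),(350,200),(400,235),(440,240)]: print("top",u,v,med(T,"top",u,v).round(1))
# plate corner in scene: left corners
for a in[(85,305),(22,448)]: print(atz("scene",355+a[0]/6-.5,195+a[1]/6-.5,15).round(1))
E
```

```text
scene 425 275 [ 525.7 -375.2   13.6]
scene 440 280 [ 525.1 -410.9   13.5]
scene 380 262 [ 509.4 -265.7   23.8]
scene 340 280 [ 426.4 -193.8    3.2]
scene 400 300 [ 433.6 -340.2   -0.9]
scene 430 300 [ 465.5 -402.    -1.4]
top 425 203 [ 535.6 -386.2   15.8]
top 420 210 [ 513.4 -369.7   15.4]
top 378 205 [ 528.1 -237.5   15.3]
top 350 200 [ 5.453e+02 -1.510e+02 -1.000e-01]
top 400 235 [ 435.7 -308.3   -0.7]
top 440 240 [ 4.205e+02 -4.352e+02  1.000e-01]
[ 568.8 -216.8   15. ]
[ 469.7 -223.5   15. ]
```

```bash
python3 - <<'E'
from h import *
s=r.get_state();t=s["tool_pos"];R=s["tcp_rot"]
p=cv2.imread("pics/top7.png");b=(415,180,455,220);sc=16
q=cv2.resize(p[b[1]:b[3],b[0]:b[2]],None,fx=sc,fy=sc,interpolation=cv2.INTER_CUBIC)
def L(X,Y,col):
    u=[tuple(int(v) for v in (proj("top",Z)-[b[0],b[1]]+.5)*sc) for Z in(X,Y)];cv2.line(q,*u,col,1)
f=lambda *a:t+R@np.array(a,float)
L(f(-31.5,-24,9),f(31.5,-24,9),(255,0,0));L(f(31.5,-24,9),f(31.5,24,9),(255,0,0))
L(f(-31.5,-24,-3),f(31.5,-24,-3),(255,0,255));L(f(31.5,-24,-3),f(31.5,24,-3),(255,0,255))
L(f(-30,-22.5,-15),f(30,-22.5,-15),(0,255,0));L(f(30,-22.5,-15),f(30,22.5,-15),(0,255,0))
cv2.imwrite("pics/tip7t.png",q)
E
```

```text
(no output)
```

View pics/tip7t.png

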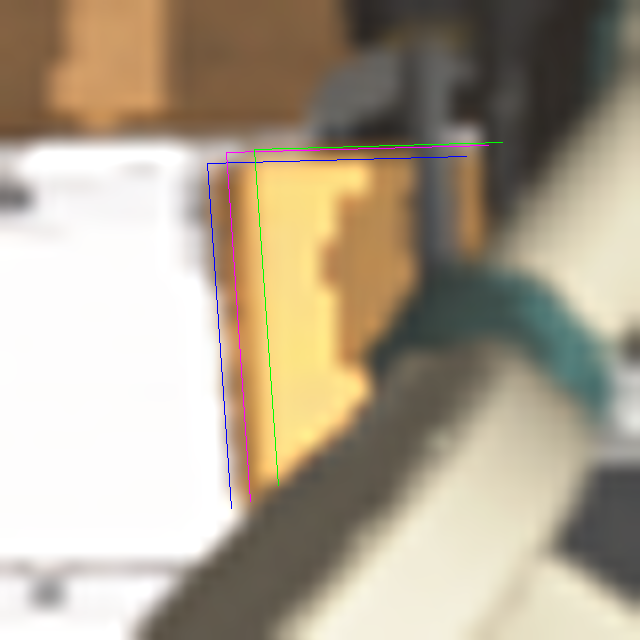

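```bash
python3 -m inch '[[[0,-0.03,0.2,0],[0,-0.03,0.4,0],[0,-0.03,0.53,0],[0,-0.03,0.53,0],[0,-0.03,0.53,0]]]' 1
cat > look.py <<'E'
from h import *
import sys
k=sys.argv[1]
s=r.get_state()
for n in("scene","top"):
    p,d=r.capture(n);cv2.imwrite(f"pics/{n}{k}.png",p[:,:,::-1]);np.save(f"pics/{n}{k}.npy",d)
s=r.get_state();t=s["tool_pos"];R=s["tcp_rot"];print(t,s["ft_force"])
O=np.array([float(sys.argv[2]),float(sys.argv[3])]);d=np.array([.0385,-.99926]);e=np.array([.99926,.0385])
rel=t[:2]-O;print("station x,y of TCP",rel@d,rel@e)
for n,b,sc in(("scene",(395,235,475,305),9),("top",(395,175,465,225),11)):
    p=cv2.imread(f"pics/{n}{k}.png")
    q=cv2.resize(p[b[1]:b[3],b[0]:b[2]],None,fx=sc,fy=sc,interpolation=cv2.INTER_CUBIC)
    cv2.imwrite(f"pics/{n}{k}r.png",q)
    def L(X,Y,col):
        u=[tuple(int(v) for v in (proj(n,Z)-[b[0],b[1]]+.5)*sc) for Z in(X,Y)];cv2.line(q,*u,col,1)
    f=lambda *a:t+R@np.array(a,float)
    for z,h,col in((9,0,(255,0,0)),(-15,1.5,(0,255,0))):
        c=[f(i*(31.5-h),j*(24-h),z) for i,j in((-1,-1),(1,-1),(1,1),(-1,1))]
        for i in range(4):L(c[i],c[(i+1)%4],col)
    S=lambda x,y,z:np.array([*(O+d*x+e*y),z])
    for y in(-34,34):L(S(14,y,21),S(92,y,21),(0,0,255))
    L(S(89,0,27.5),S(103,0,27.5),(255,0,255))
    cv2.imwrite(f"pics/{n}{k}o.png",q)
E
python3 look.py 8 528.8 -335.1
```

```text
clock: 11.75
tool_pos: [530.6, -388.4, 41.2]
tcp_rot: [[0.999, 0.036, 0.003], [0.036, -0.999, -0.003], [0.003, 0.003, -1.0]]
ft_force: [-0.5, -0.2, -0.2]
finger_gap: 0.658
[ 530.78472193 -388.74803352   41.46141434] [ 0.49741107  0.47827539 -1.00366676]
station x,y of TCP 53.68474577302753 -0.08219605219684528
```

View pics/scene8o.png

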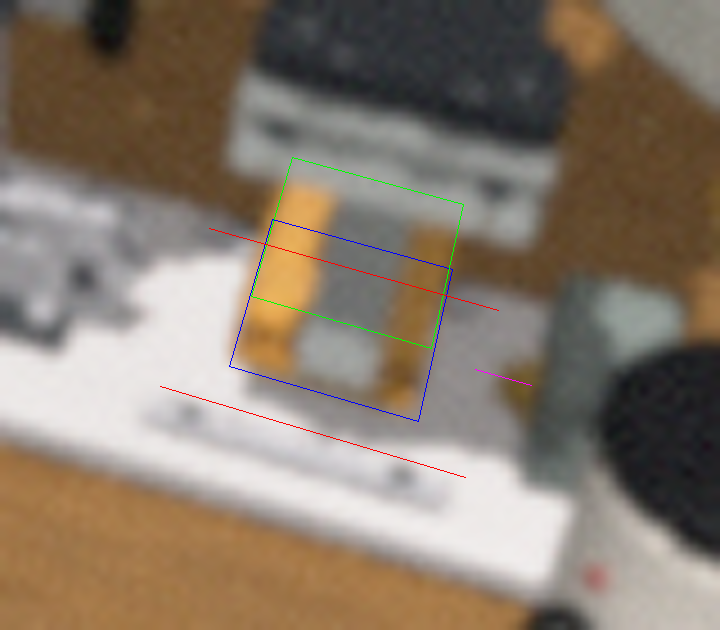

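View pics/top8o.png

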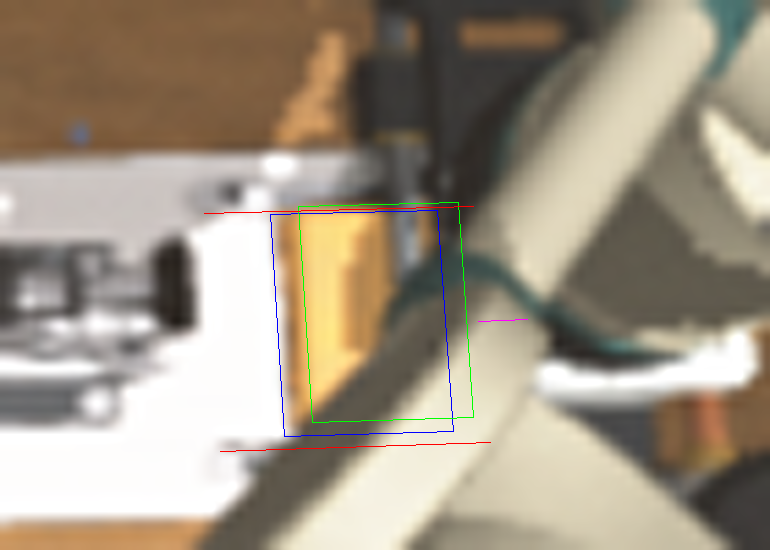

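View pics/scene8r.png

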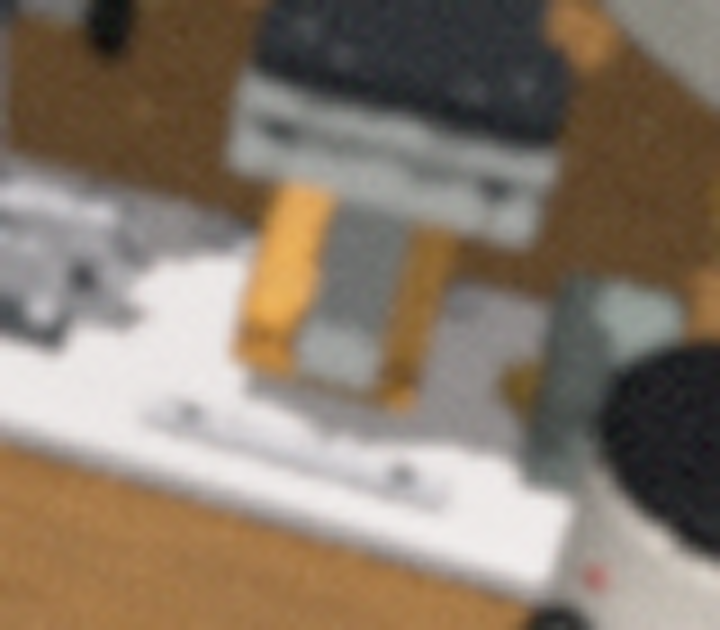

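```bash
python3 - <<'E'
from h import *
t=r.get_state()["tool_pos"];print(t)
for n,b,sc,pts in(("scene",(395,235),9,[(300,220),(290,260),(285,290),(340,360),(200,330),(480,330),(100,380),(265,345),(320,310),(60,560)]),("top",(395,175),11,[(320,250),(320,350),(330,300),(250,350),(100,500),(60,100)])):
    D=np.load(f"pics/{n}8.npy")
    for a in pts:
        u=b[0]+a[0]/sc-.5;v=b[1]+a[1]/sc-.5;w=D[int(v):int(v)+2,int(u):int(u)+2]
        print(n,a,atd(n,u,v,np.median(w)).round(1))
E
```

```text
[ 530.78472193 -388.74803352   41.46141434]
scene (300, 220) [ 537.7 -372.1   54.5]
scene (290, 260) [ 520.9 -373.    54.3]
scene (285, 290) [ 508.1 -374.3   54.8]
scene (340, 360) [ 484.8 -392.3   58. ]
scene (200, 330) [ 528.4 -354.2   15. ]
scene (480, 330) [ 563.7 -422.6   14.5]
scene (100, 380) [ 498.4 -334.5   13.6]
scene (265, 345) [ 497.6 -373.3   43.9]
scene (320, 310) [ 484.5 -384.8   72. ]
scene (60, 560) [ 445.5 -339.9   -1.8]
top (320, 250) [ 547.6 -370.4   57.5]
top (320, 350) [ 520.  -369.9   56. ]
top (330, 300) [ 534.1 -373.5   54.9]
top (250, 350) [ 525.  -361.3   15.2]
top (100, 500) [ 481.6 -316.7   16.7]
top (60, 100) [ 5.998e+02 -3.116e+02  2.000e-01]
```

```bash
python3 -m inch '[[[0,0,0.03,0],[0,0,0.065,0],[0,0,0.065,0],[0,0,0.065,0]]]' 1
python3 -c "
from cell import r;s=r.get_state();print(s['ft_force'],s['ft_torque'],s['tool_pos'])"
for i in 1 2 3; do python3 -m inch '[[[0,0,0.005,0],[0,0,0.01,0],[0,0,0.01,0]]]' 1 | egrep 'pos|force'
python3 -c "
from cell import r;s=r.get_state();print(s['ft_torque'])"; done
```

```text
clock: 12.25
tool_pos: [529.2, -387.4, 28.6]
tcp_rot: [[0.999, 0.035, 0.0], [0.035, -0.999, 0.0], [0.0, -0.0, -1.0]]
ft_force: [0.9, -0.1, -1.1]
finger_gap: 0.656
[ 0.86499349 -0.14877605 -1.08116999] [-0.0542084  -0.07073468  0.01982502] [ 529.1886707  -387.41815804   28.56329183]
tool_pos: [529.2, -387.5, 27.1]
ft_force: [-0.1, 0.4, -1.2]
[-0.12209767 -0.04118545  0.00407648]
tool_pos: [529.2, -387.5, 25.7]
ft_force: [1.2, -0.1, -1.0]
[-0.10562838 -0.02241193  0.07096393]
tool_pos: [529.2, -387.5, 24.2]
ft_force: [0.1, 0.3, -1.6]
[-0.05560622 -0.05906463 -0.00971392]
```

```bash
python3 -m inch '[[[0.007,0,0,0],[0.007,0,0,0],[0.007,0,0,0]]]' 1 | egrep 'pos|force'
python3 -m inch '[[[0.007,0,0,0],[0.007,0,0,0],[0.007,0,0,0]]]' 1 | egrep 'pos|force'
python3 -c "
from cell import r;s=r.get_state();print(s['ft_force'],s['ft_torque'],s['tool_pos'])"
```

```text
tool_pos: [530.0, -387.3, 24.1]
ft_force: [-0.7, 0.2, -0.7]
tool_pos: [531.2, -387.4, 24.2]
ft_force: [0.3, 1.1, -0.4]
[ 0.2928536   1.0963757  -0.37778041] [-0.01071399  0.06397296 -0.00804827] [ 531.23165106 -387.39118711   24.21958517]
```

```bash
python3 -m inch '[[[0.007,0,0,0],[0.007,0,0,0],[0.007,0,0,0]]]' 1 | egrep 'pos|force'
python3 -m inch '[[[0.005,0,0,0],[0.005,0,0,0],[0.005,0,0,0]]]' 1 | egrep 'pos|force'

```

```text
tool_pos: [532.2, -387.3, 24.2]
ft_force: [0.2, 0.8, -0.8]
tool_pos: [533.0, -387.3, 24.2]
ft_force: [-0.7, 0.3, -0.7]
```

```bash
python3 -m inch '[[[0.005,0,0,0],[0.005,0,0,0],[0.005,0,0,0]]]' 1 | egrep 'pos|force'
python3 -m inch '[[[0.005,0,0,0],[0.005,0,0,0],[0.005,0,0,0]]]' 1 | egrep 'pos|force'

```

```text
tool_pos: [533.8, -387.3, 24.2]
ft_force: [-0.2, 0.2, -1.4]
tool_pos: [534.2, -387.3, 24.2]
ft_force: [-0.8, 0.2, -0.8]
```

```bash
python3 -m inch '[[[0.005,0,0,0],[0.005,0,0,0],[0.005,0,0,0]]]' 1 | egrep 'pos|force'
python3 -c "
from cell import r;s=r.get_state();print(s['ft_force'],s['ft_torque'],s['tool_pos'])"
```

```text
tool_pos: [534.3, -387.3, 24.2]
ft_force: [-4.2, -1.1, 1.0]
[-4.23583697 -1.07168203  0.97055663] [-0.25275856  0.86269123  0.04694567] [ 534.28270494 -387.30634418   24.20370864]
```

```bash
python3 -m inch '[[[-0.024,0,0,0],[-0.024,0.02,0,0],[-0.024,0.04,0,0],[-0.024,0.04,0,0],[-0.024,0.04,0,0]]]' 1 | egrep 'pos|force'
python3 -c "
from cell import r;s=r.get_state();print(s['ft_force'],s['ft_torque'],s['tool_pos'])"
python3 look.py 9 529.7 -335.1
```

```text
tool_pos: [532.2, -393.5, 24.2]
ft_force: [-0.2, 0.5, -1.5]
[-0.24910154  0.52952395 -1.45603701] [-0.00318669  0.07091171 -0.01453671] [ 532.22412406 -393.52517549   24.21270897]
[ 532.03151956 -393.33035531   24.19270208] [ 0.70279299 -0.32663468 -0.96708073]
station x,y of TCP 58.2770283514773 0.08792555103647612
```

View pics/scene9r.png

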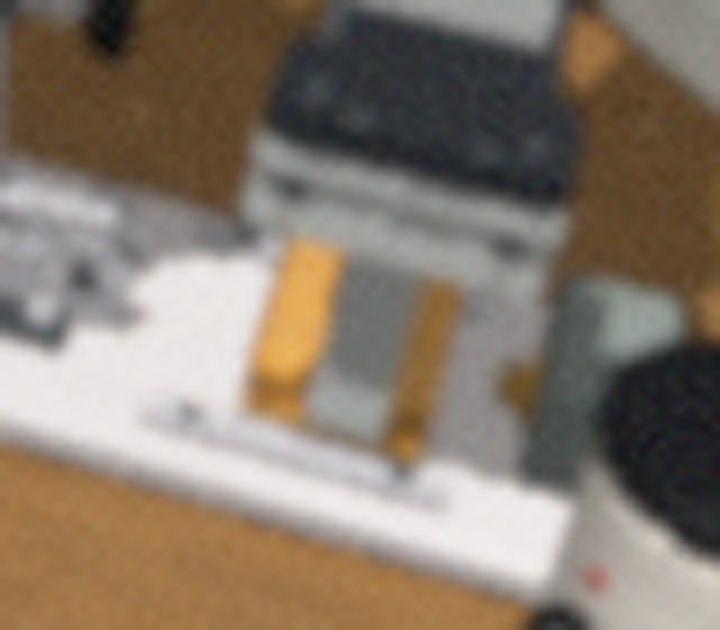

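```bash
python3 -m inch '[[[0,0.02,0,0],[0,0.04,0,0],[0,0.04,0,0],[0,0.04,0,0]]]' 1 | egrep 'pos|force'
python3 -m inch '[[[0,0.007,0,0],[0,0.007,0,0]]]' 1 | egrep 'pos|force'
python3 -m inch '[[[0,0.007,0,0],[0,0.007,0,0]]]' 1 | egrep 'pos|force'
```

```text
tool_pos: [532.1, -399.5, 24.2]
ft_force: [0.1, -0.1, -1.1]
tool_pos: [532.2, -400.5, 24.2]
ft_force: [-0.1, -0.4, -1.8]
tool_pos: [532.2, -401.6, 24.3]
ft_force: [0.4, 0.0, -1.3]
```

```bash
python3 -m inch '[[[0,0.007,0,0],[0,0.007,0,0]]]' 1 | egrep 'pos|force'
python3 -m inch '[[[0,0.007,0,0],[0,0.007,0,0]]]' 1 | egrep 'pos|force'
```

```text
tool_pos: [532.3, -402.7, 24.3]
ft_force: [0.4, 0.0, -1.0]
tool_pos: [532.3, -403.7, 24.3]
ft_force: [0.1, 0.6, -0.8]
```

```bash
python3 -m inch '[[[0,0.005,0,0],[0,0.005,0,0]]]' 1 | egrep 'pos|force'
python3 -m inch '[[[0,0.005,0,0],[0,0.005,0,0]]]' 1 | egrep 'pos|force'
```

```text
tool_pos: [532.3, -404.4, 24.2]
ft_force: [0.8, 0.1, -1.1]
tool_pos: [532.3, -405.2, 24.2]
ft_force: [-0.8, -0.3, -1.2]
```

```bash
python3 -m inch '[[[0,0.005,0,0],[0,0.005,0,0]]]' 1 | egrep 'pos|force'
python3 -m inch '[[[0,0.005,0,0],[0,0.005,0,0]]]' 1 | egrep 'pos|force'
```

```text
tool_pos: [532.4, -405.9, 24.2]
ft_force: [0.3, -0.8, -0.9]
tool_pos: [532.3, -406.6, 24.2]
ft_force: [0.2, -0.2, -0.2]
```

```bash
python3 look.py 10 529.7 -335.1
```

```text
[ 532.34708182 -406.62390071   24.21280404] [ 0.93444296  0.15548423 -0.48715242]
station x,y of TCP 71.57288567542493 -0.10854719851646463
```

View pics/scene10r.png

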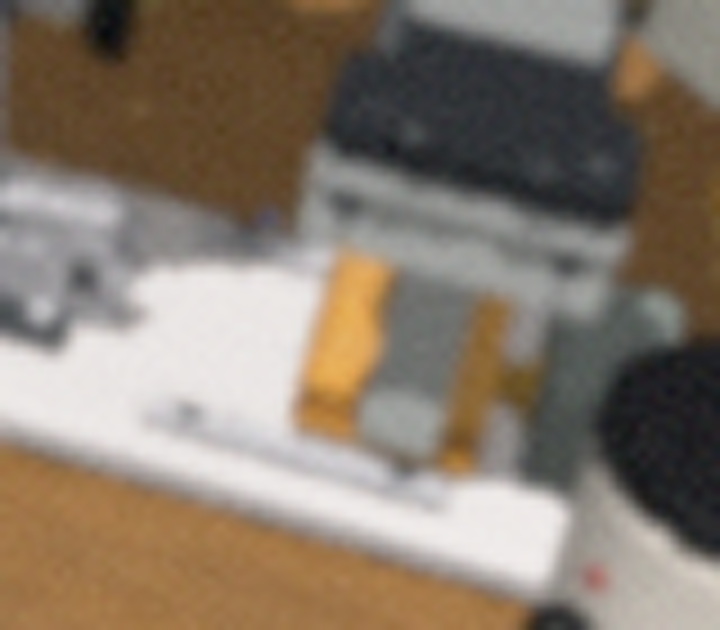

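```bash
python3 -m inch '[[[0,0.004,0,0],[0,0.004,0,0]]]' 1 | egrep 'pos|force'
```

```text
tool_pos: [532.3, -406.7, 24.1]
ft_force: [-0.1, 1.2, -0.0]
```

```bash
python3 -m inch '[[[0,0.004,0,0],[0,0.004,0,0]]]' 1 | egrep 'pos|force'
```

```text
tool_pos: [532.3, -406.8, 24.2]
ft_force: [0.8, 2.4, -0.4]
```

```bash
python3 -m inch '[[[0,0.004,0,0],[0,0.004,0,0]]]' 1 | egrep 'pos|force'
```

```text
tool_pos: [532.3, -407.0, 24.1]
ft_force: [0.5, 5.4, 1.1]
```

```bash
python3 -m inch '[[[0,0,0,0],[0,0,0,0]]]' 1 | egrep 'pos|force'
python3 -m inch '[[[0,0,0,0]]]' 1 | egrep 'pos|force'
```

```text
tool_pos: [532.3, -406.9, 24.1]
ft_force: [-0.0, 5.5, 1.6]
tool_pos: [532.3, -406.9, 24.1]
ft_force: [0.4, 5.6, 0.3]
```

```bash
python3 -m inch '[[[0,0,0.003,0],[0,0,0.003,0]]]' 1 | egrep 'pos|force'
```

```text
tool_pos: [532.3, -407.0, 24.1]
ft_force: [-0.1, 4.6, 2.5]
```

```bash
python3 -m inch '[[[0,0,0,0],[0,0,0,0],[0,0,0,0],[0,0,0,0]]]' -0.7 | egrep 'clock|pos|force|gap'
python3 -m inch '[[[0,0,-0.1,0],[0,0,-0.4,0],[0,0,-0.7,0],[0,-0.2,-1,0],[0,-0.3,-1,0]]]' -0.7| egrep 'clock|pos|force|gap'
python3 look.py 11 529.7 -335.1
```

```text
clock: 19.45
tool_pos: [532.5, -409.1, 23.9]
ft_force: [0.3, 0.0, 1.1]
finger_gap: 0.851
clock: 19.95
tool_pos: [533.5, -365.1, 180.3]
ft_force: [-0.5, -0.1, 0.3]
finger_gap: 0.848
[ 531.20300657 -361.89235495  175.5288803 ] [ 0.27559025  0.2078955  -0.03448803]
station x,y of TCP 26.830394362475698 0.470388675460415
```

View pics/scene11r.png

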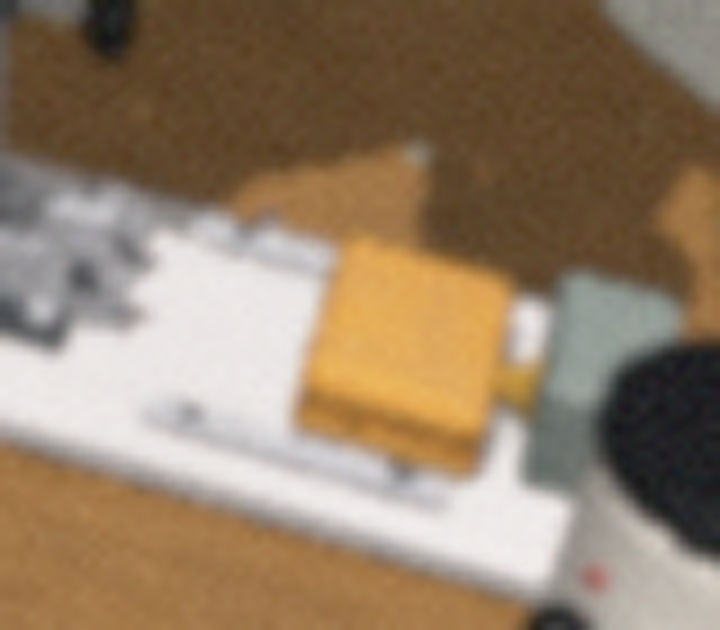

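View pics/top11r.png

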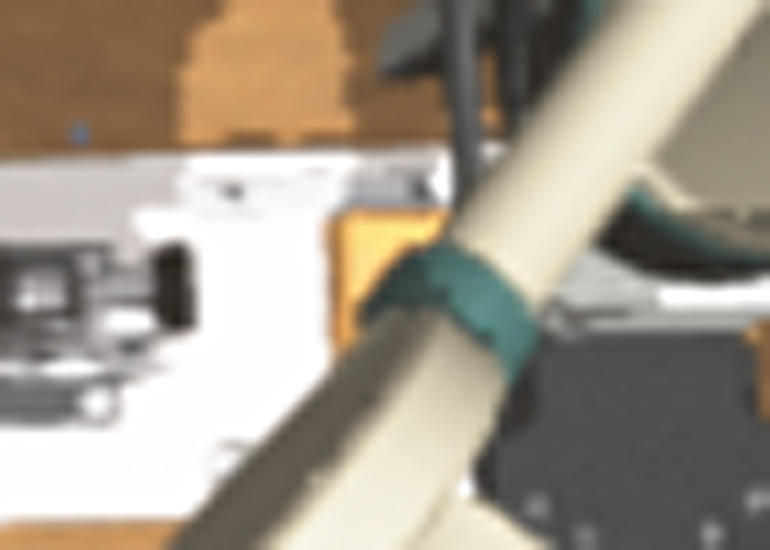

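```bash
python3 -m inch '[[[0,-0.1,0,0],[0,-0.3,0,0],[0,-0.5,0,0],[0,-0.53,0.08,0],[0,-0.53,0.08,0],[0,-0.53,0.08,0],[0,-0.53,0.08,0],[0,-0.53,0.08,0]]]' 1 | egrep 'clock|pos|force|gap'
python3 - <<'E'
from h import *
for n in("scene","top"):
    p,d=r.capture(n);cv2.imwrite(f"pics/{n}12.png",p[:,:,::-1])
    b=(365,175,455,260) if n=="scene" else (375,170,455,225);s=8 if n=="scene" else 9
    cv2.imwrite(f"pics/{n}12r.png",cv2.resize(p[b[1]:b[3],b[0]:b[2],::-1],None,fx=s,fy=s,interpolation=cv2.INTER_CUBIC))
print(r.get_state()["tool_pos"])
E
```

```text
clock: 20.85
tool_pos: [528.2, -285.1, 161.6]
ft_force: [-0.5, 0.2, 0.9]
finger_gap: 0.207
[ 528.09567544 -284.80517555  161.8458843 ]
```

View pics/scene12r.png

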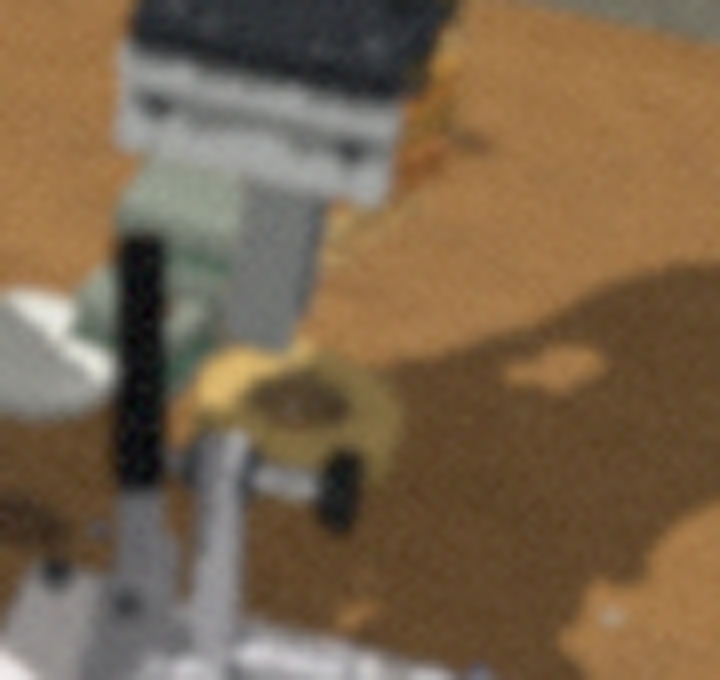

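View pics/top12r.png

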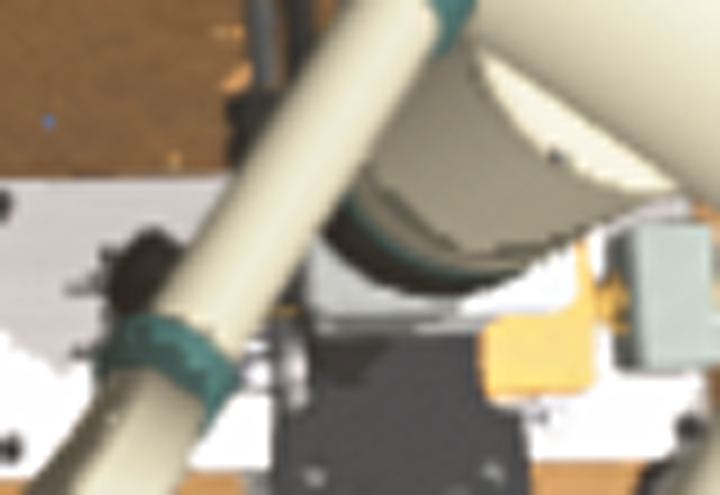

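```bash
python3 -m inch '[[[0,-0.04,0,0],[0,-0.08,0,0],[0,-0.08,0,0]]]' 1 | egrep 'clock|pos|force|gap'
python3 -m inch '[[[0,-0.02,0,0],[0,-0.02,0,0]]]' 1 | egrep 'pos|force|gap'
python3 -m inch '[[[0,-0.02,0,0],[0,-0.02,0,0]]]' 1 | egrep 'pos|force|gap'
```

```text
clock: 21.25
tool_pos: [527.4, -270.9, 161.9]
ft_force: [-0.2, -0.5, 0.4]
finger_gap: 0.002
tool_pos: [527.5, -268.5, 161.9]
ft_force: [0.0, 0.3, -0.7]
finger_gap: 0.008
tool_pos: [527.4, -266.0, 161.9]
ft_force: [0.4, -0.6, -0.1]
finger_gap: 0.007
```

```bash
python3 -m inch '[[[0,-0.02,0,0],[0,-0.02,0,0]]]' 1 | egrep 'pos|force|gap'
python3 -m inch '[[[0,-0.02,0.0,0],[0,-0.02,0.0,0]]]' 1 | egrep 'pos|force|gap'
```

```text
tool_pos: [527.2, -262.6, 161.8]
ft_force: [-0.5, -1.2, -1.8]
finger_gap: 0.003
tool_pos: [527.0, -259.3, 161.7]
ft_force: [-0.1, -0.7, -0.2]
finger_gap: 0.006
```

```bash
python3 -m inch '[[[0,-0.05,0.0,0],[0,-0.1,0.01,0],[0,-0.15,0.02,0],[0,-0.2,0.04,0]]]' 1 | egrep 'clock|pos|force|gap'
python3 - <<'E'
from h import *
for n in("scene",):
    p,d=r.capture(n);cv2.imwrite(f"pics/{n}13.png",p[:,:,::-1])
    b=(355,175,445,260);s=8
    cv2.imwrite(f"pics/{n}13r.png",cv2.resize(p[b[1]:b[3],b[0]:b[2],::-1],None,fx=s,fy=s,interpolation=cv2.INTER_CUBIC))
s=r.get_state();print(s["tool_pos"],s["ft_force"])
E
```

```text
clock: 22.45
tool_pos: [526.0, -229.0, 155.8]
ft_force: [-0.1, -1.7, 1.0]
finger_gap: 0.008
[ 525.48468563 -227.29393661  155.21489958] [-1.12824526  0.77930067 -0.1301019 ]
```

View pics/scene13r.png

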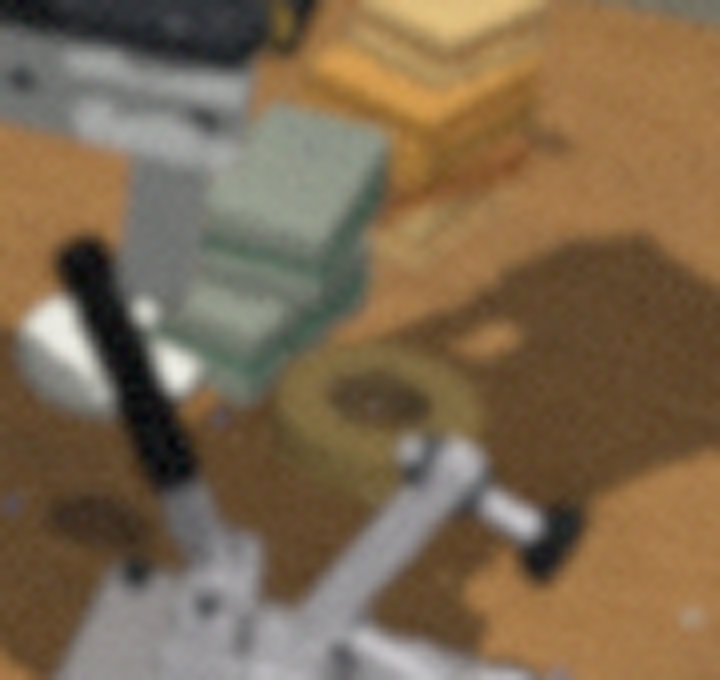

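```bash
python3 -m inch '[[[0,-0.06,0.04,0],[0,-0.11,0.08,0],[0,-0.16,0.12,0],[0,-0.21,0.17,0]]]' 1 | egrep 'clock|pos|force|gap'
python3 - <<'E'
from h import *
for n in("scene",):
    p,d=r.capture(n);cv2.imwrite(f"pics/{n}14.png",p[:,:,::-1])
    b=(350,185,460,270);s=7
    cv2.imwrite(f"pics/{n}14r.png",cv2.resize(p[b[1]:b[3],b[0]:b[2],::-1],None,fx=s,fy=s,interpolation=cv2.INTER_CUBIC))
s=r.get_state();print(s["tool_pos"],s["ft_force"])
E
```

```text
clock: 22.9
tool_pos: [524.9, -197.6, 129.7]
ft_force: [0.2, -0.1, 1.5]
finger_gap: 0.007
[ 523.73188487 -195.86316314  128.30403352] [-0.4353494   0.86964127 -0.4400101 ]
```

View pics/scene14r.png

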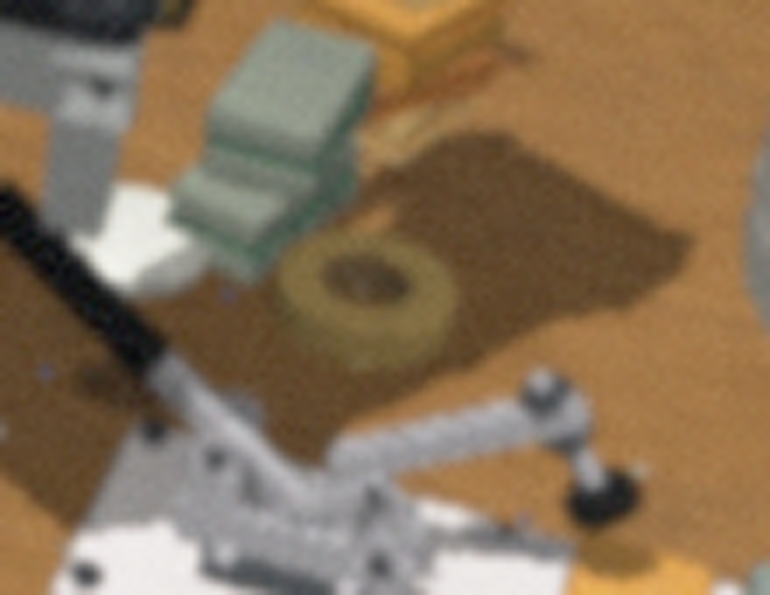

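```bash
python3 -m inch '[[[0,-0.04,0.05,0],[0,-0.07,0.08,0],[0,-0.1,0.11,0],[0,-0.12,0.13,0],[0,-0.12,0.13,0]]]' 1 | egrep 'clock|pos|force|gap'
python3 - <<'E'
from h import *
for n in("scene",):
    p,d=r.capture(n);cv2.imwrite(f"pics/{n}15.png",p[:,:,::-1])
    b=(340,185,470,285);s=6
    cv2.imwrite(f"pics/{n}15r.png",cv2.resize(p[b[1]:b[3],b[0]:b[2],::-1],None,fx=s,fy=s,interpolation=cv2.INTER_CUBIC))
s=r.get_state();print(s["tool_pos"],s["ft_force"])
E
```

```text
clock: 23.45
tool_pos: [524.0, -180.0, 110.3]
ft_force: [0.6, 0.3, -0.1]
finger_gap: 0.004
[ 524.28089213 -180.40958706  110.65447604] [ 0.35776336 -0.37603916  1.2870841 ]
```

View pics/scene15r.png

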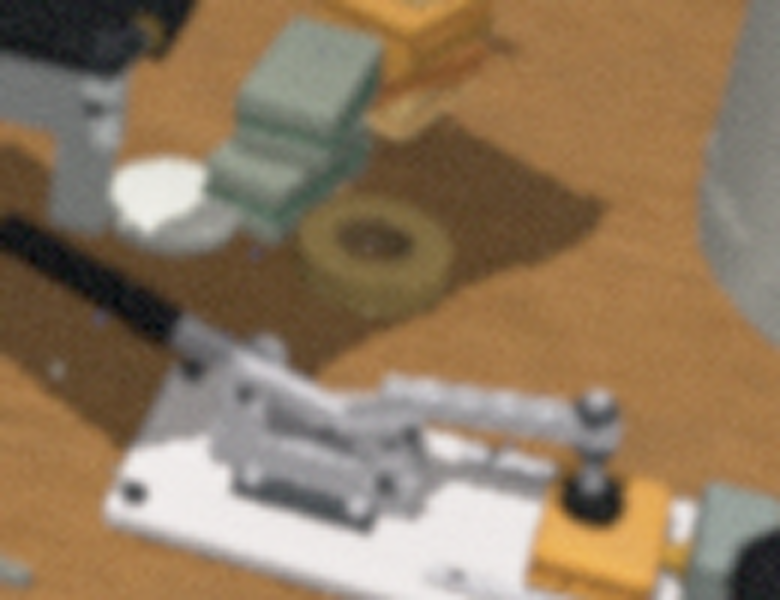

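```bash
python3 -m inch '[[[0,-0.06,0.0,0],[0,-0.12,0.0,0],[0,-0.12,0.0,0],[0,-0.12,0.02,0],[0,-0.12,0.02,0]]]' 1 | egrep 'clock|pos|force|gap'
python3 -m inch '[[[0,0,0.02,0],[0,0,0.02,0]]]' 1 | egrep 'pos|force'
python3 -m inch '[[[0,0,0.02,0],[0,0,0.02,0]]]' 1 | egrep 'pos|force'
```

```text
clock: 24.0
tool_pos: [523.5, -162.5, 107.5]
ft_force: [-0.5, -0.0, -0.7]
finger_gap: 0.006
tool_pos: [523.9, -162.6, 104.8]
ft_force: [0.7, 0.1, 1.8]
tool_pos: [524.0, -162.5, 102.0]
ft_force: [-0.1, 1.6, 4.3]
```

```bash
python3 -m inch '[[[0,0,0.013,0],[0,0,0.013,0]]]' 1 | egrep 'pos|force'
python3 -m inch '[[[0,0,0.013,0],[0,0,0.013,0]]]' 1 | egrep 'pos|force'
```

```text
tool_pos: [524.1, -162.3, 100.4]
ft_force: [0.3, 0.7, 5.7]
tool_pos: [524.1, -162.0, 98.7]
ft_force: [-0.7, 1.8, 6.5]
```

```bash
python3 -m inch '[[[0,0,0.013,0],[0,0,0.013,0]]]' 1 | egrep 'pos|force'
python3 -m inch '[[[0,0,0.013,0],[0,0,0.013,0]]]' 1 | egrep 'pos|force'
```

```text
tool_pos: [524.2, -161.9, 96.9]
ft_force: [0.4, 2.0, 8.1]
tool_pos: [524.3, -161.6, 95.1]
ft_force: [-0.5, 3.8, 9.7]
```

```bash
python3 -m inch '[[[0,0,0.013,0],[0,0,0.013,0]]]' 1 | egrep 'pos|force'
python3 -m inch '[[[0,0,0.013,0],[0,0,0.013,0]]]' 1 | egrep 'pos|force'
```

```text
tool_pos: [524.3, -161.3, 93.3]
ft_force: [-1.1, 3.5, 9.4]
tool_pos: [524.4, -161.5, 91.4]
ft_force: [-0.8, 3.6, 9.6]
```

```bash
python3 -m inch '[[[0,0,0.013,0],[0,0,0.013,0]]]' 1 | egrep 'pos|force'
python3 -m inch '[[[0,0,0.013,0],[0,0,0.013,0]]]' 1 | egrep 'pos|force'
```

```text
tool_pos: [524.4, -161.0, 89.5]
ft_force: [0.1, 4.4, 10.5]
tool_pos: [524.5, -161.1, 87.5]
ft_force: [-0.1, 4.1, 10.7]
```

```bash
python3 -m inch '[[[0,0,0.013,0],[0,0,0.013,0]]]' 1 | egrep 'pos|force'
python3 -m inch '[[[0,0,0.013,0],[0,0,0.013,0]]]' 1 | egrep 'pos|force'
```

```text
tool_pos: [524.5, -161.1, 85.4]
ft_force: [0.4, 5.1, 9.3]
tool_pos: [524.5, -161.0, 83.4]
ft_force: [0.7, 5.3, 8.4]
```

```bash
python3 -m inch '[[[0,0,0.013,0],[0,0,0.013,0]]]' 1 | egrep 'pos|force'
python3 -m inch '[[[0,0,0.013,0],[0,0,0.013,0]]]' 1 | egrep 'pos|force'
```

```text
tool_pos: [524.6, -161.3, 81.2]
ft_force: [1.5, 3.7, 7.6]
tool_pos: [524.5, -161.5, 79.0]
ft_force: [0.6, 3.7, 6.2]
```

```bash
python3 -m inch '[[[0,0,0.01,0],[0,0,0.01,0]]]' 1 | egrep 'pos|force'
python3 -m inch '[[[0,0,0.01,0],[0,0,0.01,0]]]' 1 | egrep 'pos|force'
```

```text
tool_pos: [524.4, -161.8, 77.3]
ft_force: [0.7, 2.2, 4.0]
tool_pos: [524.2, -162.3, 75.5]
ft_force: [0.8, 2.4, 3.6]
```

```bash
python3 -m inch '[[[0,0,0.01,0],[0,0,0.01,0]]]' 1 | egrep 'pos|force'

```

```text
tool_pos: [523.6, -162.9, 73.6]
ft_force: [1.9, -0.3, 1.0]
```

```bash
python3 -m inch '[[[0,0,0.007,0],[0,0,0.007,0]]]' 1 | egrep 'pos|force'
python3 - <<'E'
from h import *
for n in("scene",):
    p,d=r.capture(n);cv2.imwrite(f"pics/{n}16.png",p[:,:,::-1])
    b=(340,185,470,285);s=6
    cv2.imwrite(f"pics/{n}16r.png",cv2.resize(p[b[1]:b[3],b[0]:b[2],::-1],None,fx=s,fy=s,interpolation=cv2.INTER_CUBIC))
s=r.get_state();print(s["tool_pos"],s["ft_force"])
E
```

```text
tool_pos: [523.2, -162.8, 72.3]
ft_force: [1.2, -0.6, 0.9]
[ 523.16118862 -162.80661871   72.34156188] [0.57028308 0.92097459 0.24489521]
```

View pics/scene16r.png

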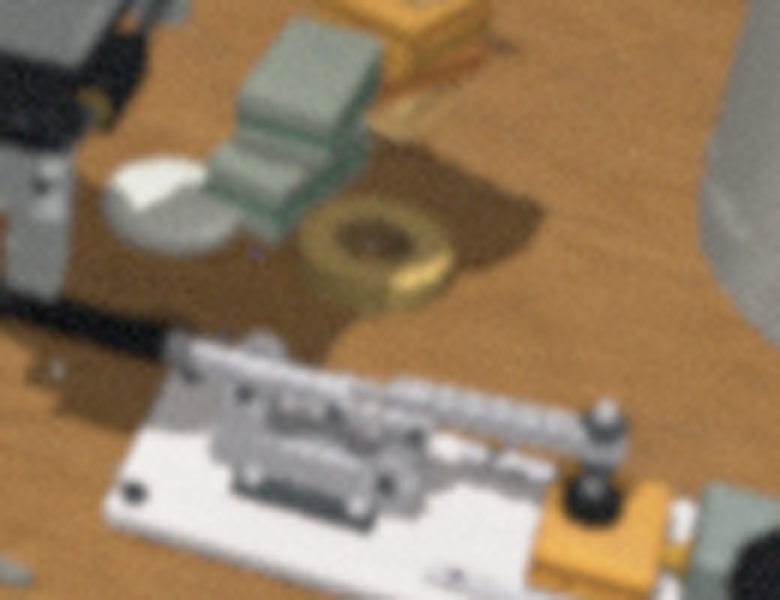

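```bash
python3 -m inch '[[[0,0,0.007,0],[0,0,0.007,0]]]' 1 | egrep 'pos|force'
python3 -m inch '[[[0,0,0.007,0],[0,0,0.007,0]]]' 1 | egrep 'pos|force'
```

```text
tool_pos: [523.2, -162.5, 71.4]
ft_force: [-0.1, -0.5, 0.5]
tool_pos: [523.5, -162.5, 70.5]
ft_force: [-0.3, -0.9, -1.2]
```

```bash
python3 -m inch '[[[0,0,0.007,0],[0,0,0.007,0]]]' 1 | egrep 'pos|force'
```

```text
tool_pos: [523.6, -162.5, 69.5]
ft_force: [0.4, 0.1, -0.9]
```

```bash
python3 -m inch '[[[0,0,0.007,0],[0,0,0.007,0]]]' 1 | egrep 'pos|force'
```

```text
tool_pos: [523.6, -162.5, 68.5]
ft_force: [-0.4, -0.0, 0.5]
```

```bash
python3 -m inch '[[[0,0,0.007,0],[0,0,0.007,0]]]' 1 | egrep 'pos|force'
```

```text
tool_pos: [523.7, -162.5, 68.1]
ft_force: [-1.2, 0.9, 3.7]
```

```bash
python3 -m inch '[[[0,0,-0.1,0],[0,0,-0.4,0],[0,0,-0.7,0],[0,-0.2,-1,0],[0,-0.5,-1,0],[0,-0.8,-1,0],[0,-1,-1,0],[0,-1,-1,0],[0,-1,-1,0]]]' 1 | egrep 'clock|pos|force|gap'
python3 - <<'E'
from h import *
for n,b,s in(("scene",(345,205,475,305),6),("top",(365,175,465,235),8)):
    p,d=r.capture(n);cv2.imwrite(f"pics/{n}17.png",p[:,:,::-1])
    cv2.imwrite(f"pics/{n}17r.png",cv2.resize(p[b[1]:b[3],b[0]:b[2],::-1],None,fx=s,fy=s,interpolation=cv2.INTER_CUBIC))
s=r.get_state();print(s["tool_pos"],s["ft_force"])
E
```

```text
clock: 29.55
tool_pos: [518.3, -12.5, 217.6]
ft_force: [0.5, 0.2, 0.4]
finger_gap: 0.007
[518.50486899 -13.61694261 217.42921504] [-0.06006049 -0.46474207 -0.10524524]
```

View pics/scene17r.png

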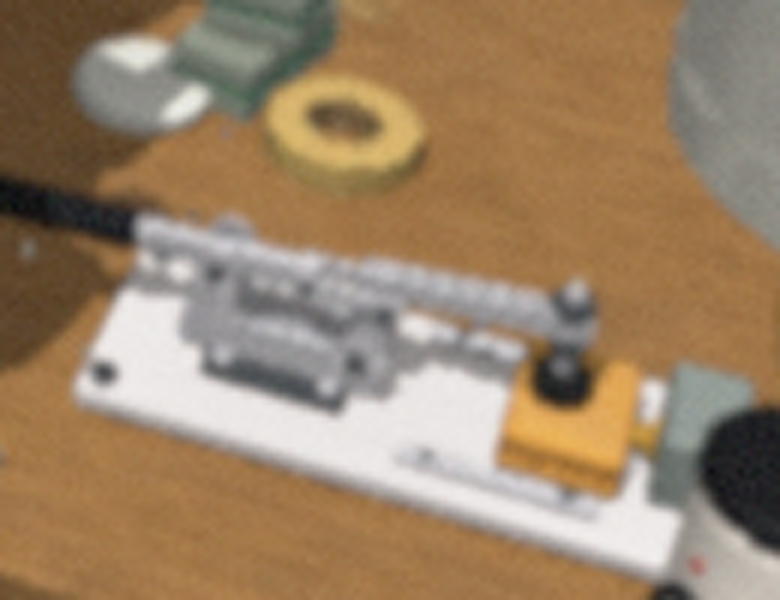

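View pics/top17r.png

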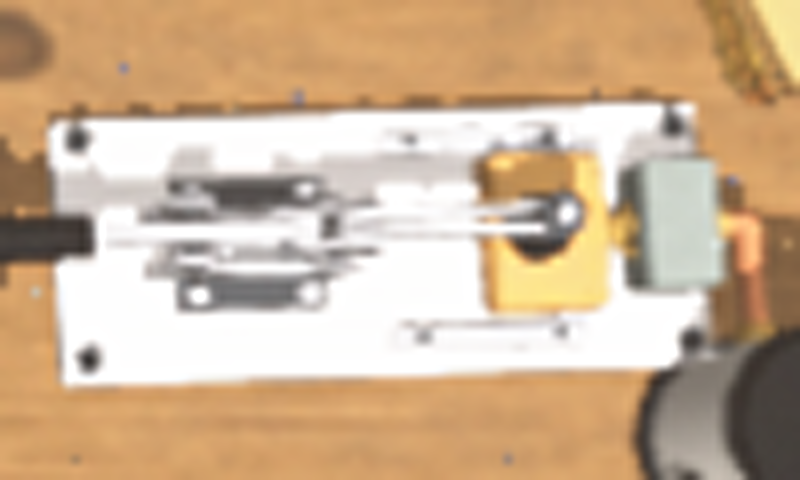

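View pics/scene17.png

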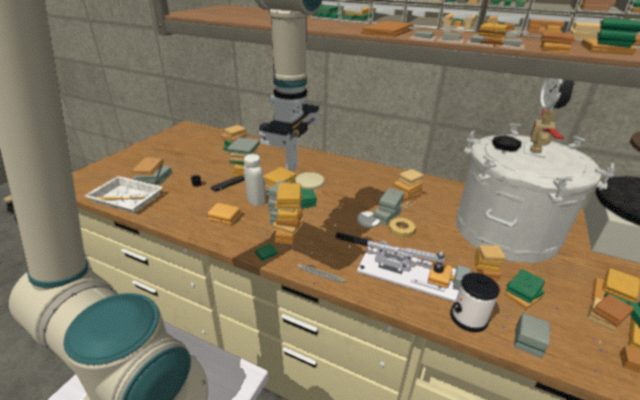

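```bash
python3 -c "
from cell import r;print(r.close_job(), r.get_state()['clock'])"
```

```text
the job is handed in; nothing more can be done
the job is handed in; nothing more can be done
```

The orange mould is in the injection station between the rails with its gate on the nozzle, and the clamp is closed on it. I handed the job in about 30 s into the 66 s allowed.

- **Mould:** I took the smaller of the two orange blocks on the left and set it down between the rails. I centred it by touching one rail and backing off.
- **Nozzle:** I slid the mould up until the gate pressed on the nozzle at about 5.5 N. That is just over the 5 N at which the nozzle starts to give, so it went back perhaps 0.1 mm, against the 1 mm limit. Then I let go of the mould.
- **Clamp:** I swung the handle over with the shut fingers. The push peaked at about 11 to 12 N, then fell to nothing as the handle passed its dead point. I touched it on its stop with 3.7 N and backed away.

**Last checks:** The final pictures show the mould flat between the rails, its face on the brass nozzle, the pad on the mould and the handle about level. The talc bottle, green mould and tweezers look unmoved, and the arm touches nothing.

**Less certain:**
- **Gate side:** I judged it from a faint dark spot, a few pixels wide, on one face of the held mould. It sat about 6 mm off the middle of that face, and the opposite face showed none.
- **Camera mismatch:** The two cameras disagreed by several millimetres on where the station is, so I relied on touch for the final placing.

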